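# Put the mug, candle and clock back in their right places

### The arm

A 7-joint arm with a two-finger parallel gripper is mounted at the origin on the work surface. World frame = base frame: x ahead of the robot, y to its left, z up, the work surface at z = 0. Lengths are in m, angles in degrees, forces in N, time in s.
With the tool pointing down it reaches from about 0.425 to 0.875 m from the base axis. Payload 4.7 kg.
Tool frame: the origin (TCP) lies on the centre line of the jaws, within the pads' length; the fingertips stand 14 mm ahead of it and the grasp point (between the pads) lies 5 mm behind it; z points along the fingers, y is the line along which they close (so a half turn about z gives the same grasp; the last joint's range is limited). The gripper opens to 87 mm and grips with 3 to 60 N. Pads are 19 mm wide; open, the fingers measure 117 mm over their backs; the gripper's body (75 mm by 190 mm) begins 51 mm behind the grasp point.
Start: joints at [-74.479, 18.392, -4.016, 83.108, 1.295, 78.541, -3.26], TCP at [0.165, 0.629, 0.237] pointing down, gripper open.
Joint ranges: [-163.93, 163.93], [-17.29, 119.83], [-79.2, 71.16], [3.27, 140.29], [-89.18, 269.18], [5.43, 117.66], [-154.24, 154.24]. Speed limits (degrees/s): [147.25, 147.25, 180, 180, 180, 180, 180].

### API

Orientations are given as [roll, pitch, yaw] about the fixed x, y, z axes, in that order (R = Rz(yaw) Ry(pitch) Rx(roll)).
In Python, from cell import env gives the robot as it stands.
- The arm moves only by the tool jog_arm, never from a script. Its argument "motion" is a list that holds one entry, the list of rows, each a list of 7 numbers: the shift along the tool's x, y, z in units of 0.1 m (1.0 is 0.1 m), then the turn, a rotation vector about the tool's x, y, z in units of 180 degrees (1.0 is 180 degrees), then the closure, from 0 (fully open) to 1 (shut). A call has 1 to 5 rows; each row is the pose to reach, as a shift and turn from the pose commanded when the call began, along the tool's axes at that moment, turning the shorter way round; what a row does not reach only later rows make up. A row lasts 1/10 s, in which the tool goes at most 50 mm and 8.59 degrees, less where a joint would pass 70% of its speed; a pose out of reach is approached as far as the arm can. A call with a number of a shift or a turn outside -1 to 1 is refused whole. A call with a gripper value outside its range is refused whole. The fingers move at their own pace and stop on an object; "grip_force" is the grip in N (left out, the last holds). Time passes only in rows, so rows that repeat a pose let the fingers close. It gives the time, the measured TCP pose, the force, the opening and the grip force at its end, in the units of the state.
- env.get_obs(): the state, without advancing time (a new reading comes with each control period).
- env.read_camera(name): name is "scene" or "side" or "wrist"; returns (picture, depth): 384x512x3 uint8, red, green, blue; 384x512 float32, m along the optical axis (not along the pixel's ray), 0 where there is no reading.
- env.camera_info(name): a dict with "camera_matrix" (3x3 intrinsics, pixels), "origin" and "orientation" of the camera in the world; the wrist camera has in their place "mount" (4x4, takes a point from camera to tool coordinates, whose origin is the TCP and whose axes are the flange's). Camera axes: x right, y down, z forward; pixel columns grow to the right and rows downward; lengths in m; the calibration is good to about 2 mm. A picture is of the moment at which its call begins: read the wrist's pose just before it. camera_info takes no time and is no camera call.
- env.sign_off(): hands the job in; it is judged then, once.
The state is a dict: "time_s": time; "qpos": joint angles; "joint_velocities": joint speeds; "effort": joint torques, N m; "tool_pos": TCP position; "tool_rot": TCP orientation; "force": force on the tool from outside, world axes, zero at the start; "wrist_torque": the same for the moment, N m; "grip_width": finger opening in m; "grasp_force": force on a finger pad.
Only numpy, scipy, OpenCV 4.12 (cv2) and the standard library are available. Lean on these libraries where they do the work, as an engineer would, in place of code of your own. Each camera call takes 0.05 s, during which the arm holds its last target. There are 200 camera calls.

### The job

The things on this table stand in each other's places: put the mug on the saucer in the tray, the candle on the square stone coaster instead of on the book, and the alarm clock on the book, each upright in the middle of its place, and then let go. Each place holds only one thing, so use the cork mat in the tray (or a clear bit of table) as a spare spot on the way. Set everything down gently, tip nothing over, and leave the spectacles and the potted plant alone.

Things in the scene. Friction and masses are not known exactly. Their poses are not given: they have to be found in the camera images.
- mug: Loose white ceramic mug, straight sides, outer diameter 64 mm, 85 mm high, open top, wall 4 mm, about 0.24 kg; it starts on the stone coaster. Origin: centre of its underside; z up; its ear-shaped handle sticks out from the side along its +y (to about 60 mm from the axis), so the body is gripped across its x axis.
- clock: Loose twin-bell alarm clock, cream drum on edge on two steel feet, about 0.22 kg; starts on the saucer. Origin: centre of the underside of the feet; z up; dial faces -x. Drum: diameter 72 mm, axis along x, 36 mm deep (grip it across x), centre 48 mm above the origin. Feet cover 46 mm in x by 54 mm in y; two bells and a thin loop on top reach 117 mm.
- candle: Loose squat candle in a round grey concrete cup, diameter 60 mm, 50 mm high, plus a 9 mm wick, about 0.26 kg; it starts on the book. Origin: centre of its underside; z up.
- saucer: White round saucer, outer diameter 120 mm, fixed in one half of the tray; the mug's place. Origin: centre of its underside; the flat middle (84 mm across) is 8 mm above the origin, the sloping rim rises to 14 mm.
- stone: Grey square stone coaster, 100 x 100 mm, 10 mm thick, lying fixed on the table; the candle's place. Origin: centre of its underside; top 10 mm above it; sides along its x and y.
- book: Closed dark-covered book, 190 mm long (along its x) by 130 mm (along its y), 22 mm thick, lying fixed on the table; the clock's place. Origin: centre of its underside; top 22 mm above it.
- cork_mat: Round brown cork mat, diameter 96 mm, 4 mm thick, fixed in the other half of the tray, 130 mm from the saucer's centre, empty at the start; a spare spot. Origin: centre of its underside; top 4 mm above it.
- tray: Bamboo serving tray, fixed, 190 mm (along its x) by 280 mm (along its y) outside, walls 10 mm thick, rim 40 mm above the table all round, floor 6 mm above the table. Origin: centre of its underside. Saucer and cork mat lie on its floor, 65 mm either side of its middle along y, either way round.
- glasses: Loose black spectacles, open, standing on the lower lens edges and arm ends, about 134 mm wide (y), 130 mm deep (the arms go to +x from the lenses), 45 mm high; not part of the job. Origin: on the table, midway between the lenses.
- plant: Loose small succulent in a terracotta pot, diameter 76 mm, pot 65 mm high, about 120 mm with its leaves; not part of the job. Origin: centre of its underside.
Not all that is in view belongs to the job. Leave any blue or yellow look-alike of the mug alone.

How it is judged:
By the outcome, as a careful person would: the job done as asked, in the order asked, and still so for the second after the job is handed in, with the robot touching nothing.
It also fails if it takes over 128 s, if anything falls off the work surface, if the arm or the gripper's body presses on something with over 40 N, if the wrist force passes 120 N, or if a joint passes its speed limit or range.

## Working session

There is one attempt and no reset: what is moved stays moved. The work goes in short steps, Python scripts to look and compute and a tool call to move; the robot and the scene stay as the last step left them, time stands still between calls to the robot, and variables do not carry over. Pictures are saved under pics/ and viewed, at most 14 in all, crops included, and the job is handed in when it is done.

Besides the shell and the picture viewer there is one more tool, called after ">>>" in YAML: its name, and indented under it one key for each argument. jog_arm: Moves the arm, as the interface text tells. Shifts and turns lie within -1 to 1; 1 stands for 0.1 m of shift or 180 degrees of turn. Its arguments: {"type":"object","properties":{"motion":{"type":"array","items":{"type":"array","items":{"type":"array","items":{"type":"number"}}}},"grip_force":{"type":"number"}},"required":["motion"]}

```bash
mkdir -p pics; ls; cat > h.py <<'E'
import numpy as np, cv2
from scipy.spatial.transform import Rotation as R
from cell import env
def look(n):
    o=env.get_obs(); p,d=env.read_camera(n); i=env.camera_info(n); K=np.array(i["camera_matrix"])
    if "mount" in i:
        T=np.eye(4);T[:3,:3]=R.from_euler('xyz',o["tool_rot"],degrees=True).as_matrix();T[:3,3]=o["tool_pos"];T=T@np.array(i["mount"])
    else:
        T=np.eye(4);q=np.array(i["orientation"]);T[:3,:3]=q if q.shape==(3,3) else R.from_euler('xyz',q,degrees=True).as_matrix();T[:3,3]=i["origin"]
    return p,d,K,T
def cloud(d,K,T):
    v,u=np.indices(d.shape); c=np.stack([(u-K[0,2])/K[0,0]*d,(v-K[1,2])/K[1,1]*d,d],-1)
    return c@T[:3,:3].T+T[:3,3]
def plane(u,v,z,K,T):
    r=T[:3,:3]@np.array([(u-K[0,2])/K[0,0],(v-K[1,2])/K[1,1],1]); return T[:3,3]+r*(z-T[2,3])/r[2]
def save(n,p): cv2.imwrite(f'pics/{n}.png',p[:,:,::-1])
E
python3 - <<'E'
from h import *
print(env.get_obs()); 
for n in("scene","side","wrist"):
    p,d,K,T=look(n); save(n+'0',p); np.savez(n+'0.npz',p=p,d=d,K=K,T=T); print(n,env.camera_info(n))
E
```

```text
pics
{'time_s': 0.0, 'qpos': array([-74.47930594,  18.43857302,  -4.01589992,  83.17536094,
         1.29551546,  78.53944166,  -3.25855548]), 'joint_velocities': array([-0.00092126,  0.05472195,  0.06691551,  0.15597086,  0.03943594,
       -0.11726579, -0.07109606]), 'effort': array([-4.23889978e-04, -4.91279840e+01, -4.04216694e-01, -3.12525129e+01,
       -6.39966619e-02,  4.39159304e-02,  1.91307240e-04]), 'tool_pos': array([0.16499747, 0.62816895, 0.23546302]), 'tool_rot': array([-1.79891897e+02,  6.10259421e-03,  1.65290969e+02]), 'force': array([ 0.93542408, -0.21870479, -0.44993642]), 'wrist_torque': array([0.02305245, 0.01303635, 0.00316096]), 'grasp_force': 0.0, 'grip_width': 0.08699149916741893}
scene {'camera_matrix': array([[487.54124281,   0.        , 261.57335351],
       [  0.        , 487.54124281, 185.68832839],
       [  0.        ,   0.        ,   1.        ]]), 'origin': array([ 1.05538131, -0.70307924,  1.13439976]), 'orientation': array([-1.42422038e+02,  7.44298245e-02,  3.55675457e+01])}
side {'camera_matrix': array([[437.19291678,   0.        , 260.36347559],
       [  0.        , 437.19291678, 191.28566505],
       [  0.        ,   0.        ,   1.        ]]), 'origin': array([ 0.27305379, -0.74718132,  0.83040466]), 'orientation': array([-135.31205957,    0.62557413,  -21.30909785])}
wrist {'camera_matrix': array([[343.16592285,   0.        , 254.87225102],
       [  0.        , 343.16592285, 188.26632557],
       [  0.        ,   0.        ,   1.        ]]), 'mount': array([[-5.45274509e-04, -9.57684115e-01, -2.87820846e-01,
         7.86285431e-02],
       [ 9.99999748e-01, -6.52943945e-04,  2.78088518e-04,
         1.79618050e-04],
       [-4.54251835e-04, -2.87820622e-01,  9.57684229e-01,
        -1.48768299e-01],
       [ 0.00000000e+00,  0.00000000e+00,  0.00000000e+00,
         1.00000000e+00]])}
```

View pics/scene0.png

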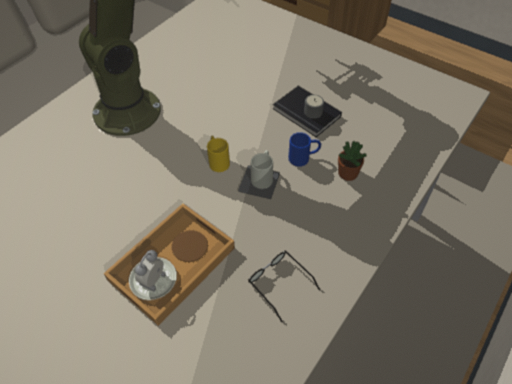

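View pics/side0.png

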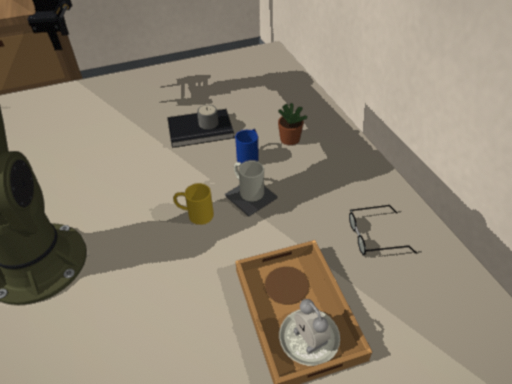

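The white mug is at scene (262,170) on the dark stone, the clock at (150,270) on the saucer in the tray, and the candle at (314,104) on the book. The yellow mug (218,155) and the blue mug (300,150) are the look-alikes. The cork mat is empty at (190,246). Next I'll build a top-down map from both depth images.

```bash
python3 - <<'E'
from h import *
P=[];C=[]
for n in("scene","side"):
    z=np.load(n+'0.npz'); d=z['d']; m=d>0; P.append(cloud(d,z['K'],z['T'])[m]); C.append(z['p'][m])
P=np.vstack(P);C=np.vstack(C)
m=(P[:,0]>.25)&(P[:,0]<1.0)&(abs(P[:,1])<.5)&(P[:,2]<.2)&(P[:,2]>-.03)
P=P[m];C=C[m]; np.savez('m.npz',P=P,C=C)
print('table z',np.percentile(P[:,2],[20,50]))
s=.00133; H,W=int(.75/s),int(.799/s)
im=np.zeros((H,W,3),np.uint8)
o=np.argsort(P[:,2])
u=((.4-P[o,1])/s).astype(int);v=((1.0-P[o,0])/s).astype(int);k=(u>=0)&(u<W)&(v>=0)&(v<H)
im[v[k],u[k]]=C[o][k]; im=cv2.dilate(im,np.ones((3,3)))
save('top0',im)
hsv=cv2.cvtColor(C[None].copy(),cv2.COLOR_RGB2HSV)[0]
def box(name,sel,q=P):
    c,(a,b),t=cv2.minAreaRect(q[sel][:,:2].astype(np.float32)); e=q[sel]
    print(name,sel.sum(),np.round(c,4),np.round((a,b),4),round(t,1),'z',np.percentile(e[:,2],[5,50,95]).round(4))
# clusters at height
for lo in(.008,.03,.05):
    g=np.zeros((H,W),np.uint8); t=P[:,2]>lo
    u=((.4-P[t,1])/s).astype(int);v=((1.0-P[t,0])/s).astype(int);k=(u>=0)&(u<W)&(v>=0)&(v<H);g[v[k],u[k]]=255
    g=cv2.morphologyEx(g,cv2.MORPH_CLOSE,np.ones((5,5)))
    cn,_=cv2.findContours(g,cv2.RETR_EXTERNAL,cv2.CHAIN_APPROX_NONE)
    for c in cn:
        if cv2.contourArea(c)>200:
            (x,y),(a,b),t2=cv2.minAreaRect(c); print(lo,'xy',round(1-y*s,4),round(.4-x*s,4),'size',round(a*s,3),round(b*s,3),'ang',round(t2,1))
E
```

```text
table z [-1.93937284e-03 -3.49144708e-05]
0.008 xy 0.3805 -0.0007 size 0.066 0.095 ang 4.3
0.008 xy 0.4888 0.3401 size 0.137 0.197 ang 6.1
0.008 xy 0.5303 0.019 size 0.102 0.12 ang 70.9
0.008 xy 0.5086 -0.3002 size 0.207 0.195 ang 4.0
0.008 xy 0.5895 0.1608 size 0.094 0.069 ang 70.4
0.008 xy 0.7281 0.199 size 0.085 0.078 ang 2.6
0.008 xy 0.7774 -0.2256 size 0.135 0.128 ang 13.6
0.03 xy 0.3861 0.0098 size 0.066 0.094 ang 58.8
0.03 xy 0.4999 -0.3827 size 0.028 0.048 ang -0.0
0.03 xy 0.5159 0.3368 size 0.061 0.065 ang 90.0
0.03 xy 0.5392 0.0163 size 0.065 0.068 ang 90.0
0.03 xy 0.5086 -0.3002 size 0.207 0.195 ang 4.0
0.03 xy 0.5898 0.161 size 0.094 0.069 ang 70.4
0.03 xy 0.7281 0.199 size 0.085 0.078 ang 2.6
0.03 xy 0.7475 -0.2795 size 0.044 0.118 ang 36.7
0.03 xy 0.7739 -0.1657 size 0.119 0.051 ang 75.2
0.05 xy 0.3805 -0.0009 size 0.065 0.093 ang 5.0
0.05 xy 0.4998 -0.3842 size 0.042 0.028 ang 85.2
0.05 xy 0.5152 0.3368 size 0.06 0.065 ang 90.0
0.05 xy 0.5392 0.017 size 0.065 0.067 ang 90.0
0.05 xy 0.5895 0.1603 size 0.092 0.068 ang 72.4
0.05 xy 0.7281 0.199 size 0.085 0.078 ang 2.6
```

View pics/top0.png

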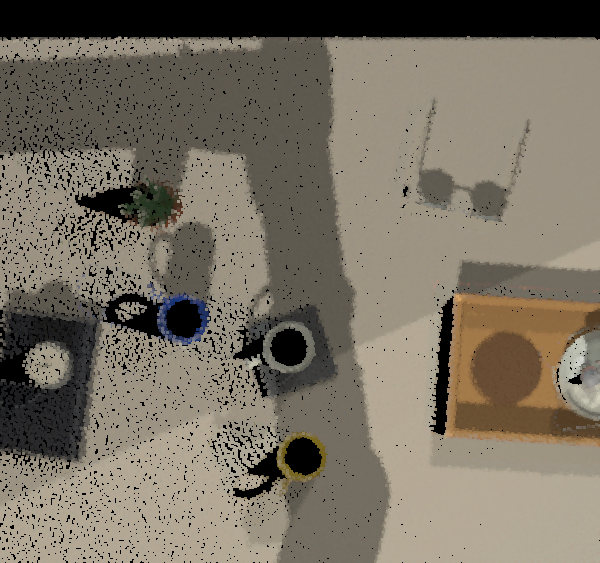

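The top map shows candle (48,365), mug (290,347) with its handle toward the upper left, blue mug (183,320), yellow mug (302,457), cork (507,368) and saucer (600,370). Next I fit the places precisely.

```bash
python3 - <<'E'
from h import *
from scipy.optimize import least_squares
z=np.load('m.npz');P=z['P'];C=z['C'].astype(int)
def sel(c,r,lo,hi): return (np.hypot(P[:,0]-c[0],P[:,1]-c[1])<r)&(P[:,2]>lo)&(P[:,2]<hi)
def rect(n,m):
    Q=P[m]; 
    g=np.zeros((700,1000),np.uint8); g[((1-Q[:,0])*1000-.0).clip(0,699).astype(int),((.5-Q[:,1])*1000).clip(0,999).astype(int)]=255
    g=cv2.morphologyEx(g,cv2.MORPH_CLOSE,np.ones((7,7)));g=cv2.morphologyEx(g,cv2.MORPH_OPEN,np.ones((5,5)))
    c=max(cv2.findContours(g,0,cv2.CHAIN_APPROX_NONE)[0],key=cv2.contourArea)
    (x,y),wh,t=cv2.minAreaRect(c); b=cv2.boxPoints(((x,y),wh,t)); 
    print(n,'c',round(1-(y+.5)/1e3,4),round(.5-(x+.5)/1e3,4),'wh',np.round(wh,1),t,'corners',np.round([(1-(q[1]+.5)/1e3,.5-(q[0]+.5)/1e3) for q in b],3).tolist(),'z',np.median(Q[:,2]).round(4))
rect('book',sel((.489,.34),.14,.017,.027))
rect('stone',sel((.539,.02),.085,.005,.0145))
rect('tray',sel((.51,-.34),.2,.033,.047)&(C[:,0]-C[:,2]>40))
def circ(n,m,r0):
    Q=P[m][:,:2]; f=least_squares(lambda p:np.hypot(Q[:,0]-p[0],Q[:,1]-p[1])-p[2],[*Q.mean(0),r0],loss='soft_l1',f_scale=.002)
    print(n,m.sum(),f.x.round(4))
circ('mugrim',sel((.539,.0165),.037,.091,.1),.03)
circ('mugside',sel((.539,.0165),.037,.03,.085),.032)
circ('candle side',sel((.515,.337),.036,.03,.066),.03)
circ('candle rim',sel((.515,.337),.036,.069,.075),.03)
Q=P[sel((.515,.337),.04,.068,.076)];print('candle top',np.median(Q,0),Q[:,:2].min(0),Q[:,:2].max(0))
Q=P[sel((.539,.0165),.08,.035,.075)&(np.hypot(P[:,0]-.539,P[:,1]-.0165)>.04)&(P[:,0]>.5)];Q=Q[np.hypot(Q[:,0]-.574,Q[:,1]-.157)>.075];print('handle',len(Q),np.median(Q,0))
m=(C[:,0]-C[:,2]>15)&(C.sum(1)<330)&sel((.5,-.26),.06,.005,.016);Q=P[m];print('cork',m.sum(),np.median(Q,0),Q.min(0),Q.max(0))
m=sel((.49,-.39),.09,.0,.2)
Q=P[m&(P[:,2]>.11)];print('clock top',len(Q),Q.mean(0),Q.max(0))
Q=P[m&(P[:,2]>.035)&(P[:,2]<.1)&(C[:,0]-C[:,2]<45)];print('drum',Q.mean(0),cv2.minAreaRect(Q[:,:2].astype(np.float32)))
for n in('scene','side'):
    z=np.load(n+'0.npz'); 
    c=z['p'][225:320,100:215] if n=='scene' else z['p'][275:370,255:370]
    c=cv2.resize(np.ascontiguousarray(c),None,fx=4,fy=4,interpolation=cv2.INTER_CUBIC); im=c if n=='scene' else im
    if n=='side': im=np.hstack([cv2.resize(im,(400,380)),cv2.resize(c,(400,380))]); save('clock0',im)
E
```

```text
book c 0.4881 0.3411 wh [136.9 192.7] 8.488943099975586 corners [[0.40299999713897705, 0.4230000078678131], [0.593999981880188, 0.39500001072883606], [0.5730000138282776, 0.2590000033378601], [0.382999986410141, 0.2879999876022339]] z 0.0211
stone c 0.5325 0.0099 wh [103.3 102.9] 70.20112609863281 corners [[0.5640000104904175, 0.07599999755620956], [0.5989999771118164, -0.020999999716877937], [0.5009999871253967, -0.0560000017285347], [0.4659999907016754, 0.04100000113248825]] z 0.0092
tray c 0.5053 -0.3386 wh [282.8 192.4] 3.7517290115356445 corners [[0.4189999997615814, -0.19099999964237213], [0.6110000014305115, -0.20399999618530273], [0.5920000076293945, -0.4860000014305115], [0.4000000059604645, -0.4729999899864197]] z 0.0389
mugrim 209 [0.5376 0.0164 0.0297]
mugside 1034 [0.5377 0.0154 0.0299]
candle side 349 [0.5144 0.3369 0.0297]
candle rim 317 [0.5139 0.3348 0.0212]
candle top [0.51445905 0.33314342 0.07141584] [0.48484354 0.30357046] [0.54442594 0.3675045 ]
handle 50 [0.51401773 0.07070262 0.05254748]
cork 2580 [ 0.50229824 -0.26937003  0.0090057 ] [ 0.44052053 -0.31916979  0.00500225] [ 0.55986106 -0.20530662  0.01599191]
clock top 374 [ 0.5019372  -0.40875276  0.11646477] [ 0.51869799 -0.37459467  0.13269818]
drum [ 0.50060578 -0.41408159  0.07584504] ((0.48149561882019043, -0.3932948112487793), (0.08024892210960388, 0.1536272168159485), 34.86448287963867)
```

View pics/clock0.png

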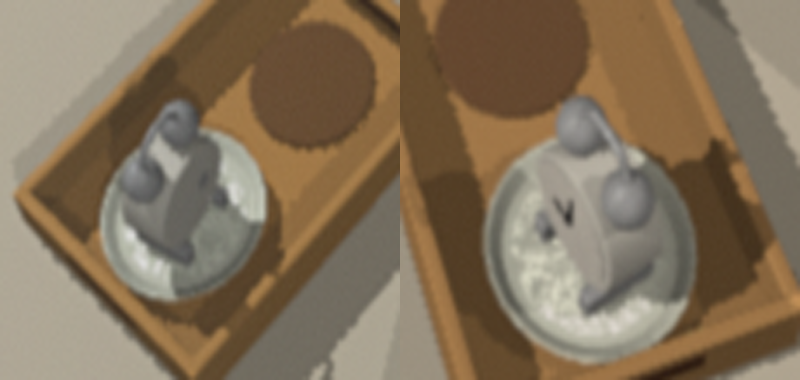

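>>> jog_arm:
  motion:
    - [[-0.18,-0.12,0,0,0,0.046,0],[-0.36,-0.24,0,0,0,0.092,0],[-0.54,-0.36,0,0,0,0.138,0],[-0.72,-0.48,0,0,0,0.184,0],[-0.88,-0.59,0,0,0,0.23,0]]

```text
time_s: 0.65
tool_pos: [0.2361, 0.5482, 0.2362]
tool_rot: [-180.0, 0.0, 123.5]
force: [-0.1, 0.7, -0.1]
grip_width: 0.0869
grasp_force: 0.0
```

>>> jog_arm:
  motion:
    - [[-0.2,0.08,0,0,0,0.042,0],[-0.4,0.16,0,0,0,0.084,0],[-0.6,0.24,0,0,0,0.126,0],[-0.8,0.32,0,0,0,0.168,0],[-0.97,0.38,0,0,0,0.209,0]]

```text
time_s: 1.15
tool_pos: [0.322, 0.4889, 0.2363]
tool_rot: [180.0, 0.0, 85.9]
force: [-0.6, 0.1, 0.2]
grip_width: 0.0869
grasp_force: 0.0
```

>>> jog_arm:
  motion:
    - [[-0.24,0.24,0,0,0,0,0],[-0.47,0.48,0,0,0,0,0],[-0.71,0.72,0,0,0,0,0],[-0.94,0.97,0,0,0,0,0]]

```text
time_s: 1.55
tool_pos: [0.4121, 0.3886, 0.2364]
tool_rot: [-180.0, 0.0, 86.3]
force: [0.4, 0.3, -0.3]
grip_width: 0.0874
grasp_force: 0.0
```

```bash
python3 - <<'E'
from h import *
o=env.get_obs();print(o['time_s'],o['tool_pos'],o['tool_rot'],o['qpos'],o['force'])
z=np.load('m.npz');P=z['P']
m=(np.hypot(P[:,0]-.5,P[:,1]+.4)<.08)
for lo,hi in((.1,.14),(.11,.14),(.12,.14)):
    Q=P[m&(P[:,2]>lo)&(P[:,2]<hi)];w,v=np.linalg.eigh(np.cov(Q[:,:2].T));print(len(Q),Q.mean(0),v[:,1],np.sqrt(w),Q.max(0))
E
```

```text
1.55 [0.41208608 0.38860485 0.23635719] [-1.79982630e+02  1.26947681e-02  8.62825675e+01] [-60.2043347    8.14565151  15.73807958  95.91444366  -2.27200071
  76.27283468 -47.79449516] [ 0.36658095  0.27522906 -0.33152562]
628 [ 0.50177253 -0.40989753  0.11224904] [-0.15381302  0.98809997] [0.00675628 0.02081695] [ 0.51869799 -0.37334021  0.13269818]
374 [ 0.5019372  -0.40875276  0.11646477] [-0.15886985  0.98729953] [0.00499454 0.02021454] [ 0.51869799 -0.37459467  0.13269818]
91 [ 0.50193656 -0.40749232  0.12663845] [-0.15052022  0.98860693] [0.00162096 0.01085632] [ 0.50828119 -0.38675     0.13269818]
```

>>> jog_arm:
  motion:
    - [[-0.24,0.24,0,0,0,0,0],[-0.47,0.48,0,0,0,0,0],[-0.71,0.72,0,0,0,0,0],[-0.94,0.95,0,0,0,0,0]]

```text
time_s: 1.95
tool_pos: [0.5009, 0.2885, 0.2364]
tool_rot: [-180.0, 0.0, 86.3]
force: [-0.3, 0.2, -0.4]
grip_width: 0.0872
grasp_force: 0.0
```

>>> jog_arm:
  motion:
    - [[-0.33,0.02,0,0,0,0,0],[-0.66,0.05,0,0,0,0,0],[-1,0.07,0,0,0,0,0]]

```text
time_s: 2.25
tool_pos: [0.5006, 0.1882, 0.2361]
tool_rot: [-180.0, 0.0, 86.3]
force: [0.6, 0.4, 0.3]
grip_width: 0.0873
grasp_force: 0.0
```

>>> jog_arm:
  motion:
    - [[-0.33,0.02,0,0,0,0,0],[-0.66,0.05,0,0,0,0,0],[-1,0.07,0,0,0,0,0]]

```text
time_s: 2.55
tool_pos: [0.5009, 0.0881, 0.2364]
tool_rot: [-180.0, -0.0, 86.3]
force: [0.8, 0.5, 0.5]
grip_width: 0.0866
grasp_force: 0.0
```

>>> jog_arm:
  motion:
    - [[-0.33,0.02,0,0,0,0,0],[-0.66,0.05,0,0,0,0,0],[-1,0.07,0,0,0,0,0]]

```text
time_s: 2.85
tool_pos: [0.5014, -0.0121, 0.2365]
tool_rot: [180.0, -0.0, 86.3]
force: [0.6, -0.1, -1.3]
grip_width: 0.0873
grasp_force: 0.0
```

>>> jog_arm:
  motion:
    - [[-0.33,0.02,0,0,0,0,0],[-0.66,0.05,0,0,0,0,0],[-1,0.07,0,0,0,0,0]]

```text
time_s: 3.15
tool_pos: [0.5019, -0.1122, 0.2365]
tool_rot: [180.0, -0.0, 86.3]
force: [-0.2, 0.7, -0.8]
grip_width: 0.087
grasp_force: 0.0
```

>>> jog_arm:
  motion:
    - [[-0.33,0.02,0,0,0,0,0],[-0.66,0.05,0,0,0,0,0],[-1,0.07,0,0,0,0,0]]

```text
time_s: 3.45
tool_pos: [0.5025, -0.2123, 0.2365]
tool_rot: [180.0, -0.0, 86.3]
force: [-0.1, 0.5, 0.5]
grip_width: 0.0874
grasp_force: 0.0
```

>>> jog_arm:
  motion:
    - [[-0.33,0.02,0,0,0,-0.03,0],[-0.66,0.05,0,0,0,-0.06,0],[-1,0.07,0,0,0,-0.072,0],[-1,0.07,0,0,0,-0.072,0]]

```text
time_s: 3.85
tool_pos: [0.5008, -0.3173, 0.2364]
tool_rot: [-179.9, 0.2, 98.8]
force: [-0.2, -0.4, -0.5]
grip_width: 0.0872
grasp_force: 0.0
```

```bash
python3 - <<'E'
from h import *
o=env.get_obs();print(o['time_s'],o['tool_pos'],o['tool_rot'])
p,d,K,T=look('wrist'); save('w1',p); P=cloud(d,K,T); np.savez('w1.npz',p=p,d=d,K=K,T=T)
X=P.reshape(-1,3);X=X[d.ravel()>0]
m=(np.hypot(X[:,0]-.5,X[:,1]+.405)<.08)
for lo,hi in((.09,.14),(.1,.12),(.12,.14)):
    Q=X[m&(X[:,2]>lo)&(X[:,2]<hi)];w,v=np.linalg.eigh(np.cov(Q[:,:2].T));print(len(Q),Q.mean(0),v[:,1],cv2.minAreaRect(Q[:,:2].astype(np.float32)))
h=p.astype(int); br=(h[...,0]-h[...,2]>15)&(h.sum(2)<300)&(abs(P[...,2]-.009)<.006)&(np.hypot(P[...,0]-.5,P[...,1]+.27)<.08)
Q=P[br];(c,r)=cv2.minEnclosingCircle(Q[:,:2].astype(np.float32));print('cork',len(Q),c,r,Q.mean(0))
# tray rim
Q=X[(X[:,2]>.035)&(X[:,2]<.045)]; print(cv2.minAreaRect(Q[:,:2].astype(np.float32)),len(Q))
E
```

```text
3.85 [ 0.50079121 -0.31728049  0.23644754] [-179.88037498    0.21136978   98.82320621]
1212 [ 0.50081503 -0.38964098  0.10731834] [-0.13073068  0.99141792] ((0.5019908547401428, -0.40396636724472046), (0.03630395233631134, 0.06685662269592285), 8.29593276977539)
803 [ 0.500374   -0.38652265  0.11162073] [-0.15112331  0.98851492] ((0.50270676612854, -0.4038885831832886), (0.027215085923671722, 0.06687381118535995), 8.866738319396973)
41 [ 0.5008462  -0.39066865  0.12269884] [-0.16293123  0.98663743] ((0.5038096904754639, -0.40422096848487854), (0.0043466826900839806, 0.038161881268024445), 12.000467300415039)
cork 10429 (0.49966341257095337, -0.26999783515930176) 0.07987260073423386 [ 0.48794516 -0.26829544  0.00908315]
((0.5882807970046997, -0.3339027166366577), (0.36695653200149536, 0.2987366318702698), 3.0859811305999756) 7523
```

View pics/w1.png

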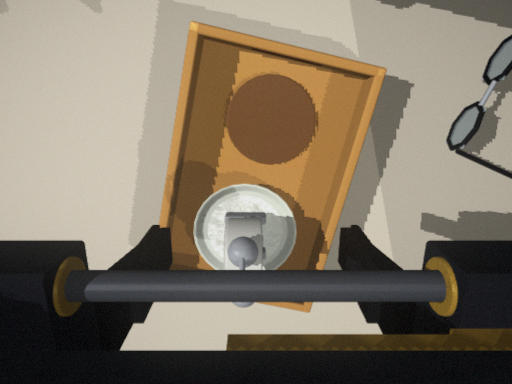

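The wrist view shows the cork disc centred at (271,119), the saucer rim at (245,230) and the clock square to the tool near (243,245). I'll project both discs and work out the shift to the clock.

```bash
cat >> h.py <<'E'
def go(x,y,z,yaw=None):
    o=env.get_obs(); r=R.from_euler('xyz',o["tool_rot"],degrees=True); s=r.inv().apply(np.array([x,y,z])-o["tool_pos"])*10
    t=(0 if yaw is None else (o["tool_rot"][2]-yaw+180)%360-180)/180
    print('shift',s.round(3),'turn z',round(t,3))
E
python3 - <<'E'
from h import *
z=np.load('w1.npz');p,K,T=z['p'],z['K'],z['T']
print('cork',plane(271,119,.010,K,T),'saucer',plane(245,230,.020,K,T))
h=cv2.cvtColor(p,cv2.COLOR_RGB2HSV); P=cloud(z['d'],K,T)
m=((h[...,0]<12)&(h[...,1]>100)&(h[...,2]<125)).astype(np.uint8); m[:60]=0;m[180:]=0;m[:,:210]=0;m[:,330:]=0
m=cv2.morphologyEx(m,cv2.MORPH_OPEN,np.ones((5,5)))
c=max(cv2.findContours(m,0,2)[0],key=cv2.contourArea);print(cv2.minEnclosingCircle(c),cv2.fitEllipse(c))
go(.5025,-.404,.2365); go(.5025,-.404,.014+.072-.005)
E
```

```text
cork [ 0.51146958 -0.2715129   0.01      ] saucer [ 0.50220856 -0.39961034  0.02      ]Traceback (most recent call last):
  File "<stdin>", line 7, in <module>
ValueError: max() iterable argument is empty
```

>>> jog_arm:
  motion:
    - [[-0.29,-0.04,0,0,0,0,0],[-0.58,-0.08,0,0,0,0,0],[-0.86,-0.12,0,0,0,0,0],[-0.86,-0.12,0.3,0,0,0,0],[-0.86,-0.12,0.6,0,0,0,0]]

```text
time_s: 4.4
tool_pos: [0.5057, -0.3985, 0.1763]
tool_rot: [179.9, 0.0, 99.2]
force: [0.0, 0.9, -0.2]
grip_width: 0.0868
grasp_force: 0.0
```

```bash
python3 - <<'E'
from h import *
o=env.get_obs();print(o['tool_pos'],o['tool_rot'])
p,d,K,T=look('scene'); X=cloud(d,K,T); save('s2',cv2.resize(np.ascontiguousarray(p[180:330,80:250]),None,fx=4,fy=4)[:600,:680])
go(.5025,-.404,.081,99)
E
```

```text
[ 0.50565133 -0.39846919  0.17629232] [1.79905949e+02 3.34535569e-02 9.91924343e+01]
shift [-0.09  -0.02   0.891] turn z 0.001
```

View pics/s2.png

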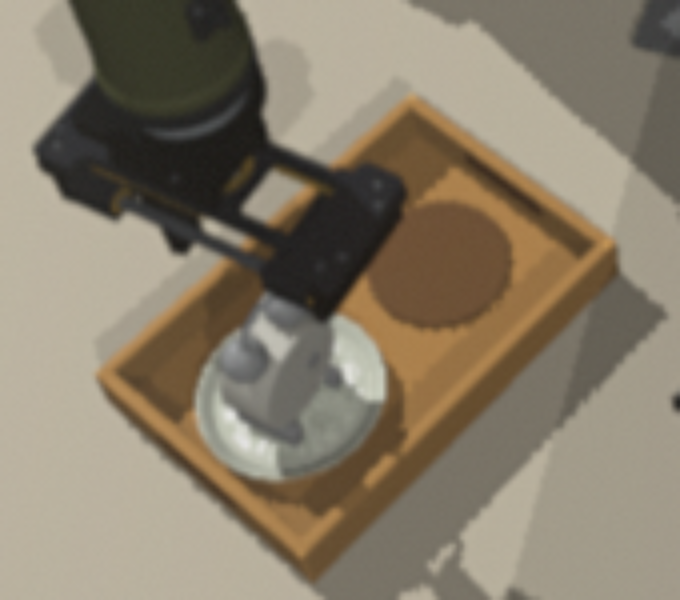

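The gripper straddles the clock, which is lined up at (270,370) in the crop. Now I descend and grip.

>>> jog_arm:
  motion:
    - [[-0.09,-0.02,0.2,0,0,0,0],[-0.09,-0.02,0.4,0,0,0,0],[-0.09,-0.02,0.6,0,0,0,0],[-0.09,-0.02,0.78,0,0,0,0],[-0.09,-0.02,0.89,0,0,0,0]]

```text
time_s: 4.95
tool_pos: [0.5046, -0.4069, 0.0861]
tool_rot: [-180.0, -0.1, 99.3]
force: [-0.1, -0.6, 0.0]
grip_width: 0.0869
grasp_force: 0.0
```

>>> jog_arm:
  motion:
    - [[0,0,0,0,0,0,0.3],[0,0,0,0,0,0,0.5],[0,0,0,0,0,0,0.8],[0,0,0,0,0,0,1],[0,0,0,0,0,0,1]]
  grip_force: 20

```text
time_s: 5.45
tool_pos: [0.5049, -0.4078, 0.0883]
tool_rot: [179.9, 0.0, 99.2]
force: [-0.0, 0.4, 0.6]
grip_width: 0.0552
grasp_force: 0.0
```

>>> jog_arm:
  motion:
    - [[0,0,0,0,0,0,1],[0,0,0,0,0,0,1],[0,0,0,0,0,0,1]]

```text
time_s: 5.75
tool_pos: [0.5044, -0.4077, 0.0876]
tool_rot: [180.0, 0.0, 99.2]
force: [-0.3, -0.2, 0.8]
grip_width: 0.0359
grasp_force: 19.9
```

>>> jog_arm:
  motion:
    - [[0,0,-0.08,0,0,0,1],[0,0,-0.2,0,0,0,1],[0,0,-0.3,0,0,0,1],[0,0,-0.4,0,0,0,1],[0,0,-0.4,0,0,0,1]]
  grip_force: 30

```text
time_s: 6.25
tool_pos: [0.5054, -0.4086, 0.1299]
tool_rot: [179.8, 0.1, 99.2]
force: [-0.1, -0.4, -2.4]
grip_width: 0.0358
grasp_force: 29.8
```

>>> jog_arm:
  motion:
    - [[0.15,0.03,0,0,0,0,1],[0.3,0.07,0,0,0,0,1],[0.45,0.1,0,0,0,0,1],[0.6,0.14,0,0,0,0,1],[0.7,0.16,0,0,0,0,1]]

```text
time_s: 6.75
tool_pos: [0.5094, -0.3345, 0.1273]
tool_rot: [180.0, -0.1, 99.3]
force: [0.3, 0.5, -2.0]
grip_width: 0.0358
grasp_force: 29.8
```

>>> jog_arm:
  motion:
    - [[0.15,0.03,0,0,0,0,1],[0.3,0.07,0,0,0,0,1],[0.45,0.1,0,0,0,0,1],[0.59,0.13,0,0,0,0,1],[0.59,0.13,0,0,0,0,1]]

```text
time_s: 7.25
tool_pos: [0.513, -0.2732, 0.1273]
tool_rot: [180.0, -0.1, 99.4]
force: [0.4, -0.1, -2.0]
grip_width: 0.0359
grasp_force: 29.8
```

>>> jog_arm:
  motion:
    - [[0,0,0.12,0,0,0,1],[0,0,0.24,0,0,0,1],[0,0,0.33,0,0,0,1],[0,0,0.4,0,0,0,1],[0,0,0.4,0,0,0,1]]

```text
time_s: 7.75
tool_pos: [0.5113, -0.2757, 0.0859]
tool_rot: [-179.8, -0.1, 99.2]
force: [-0.7, 0.3, -1.9]
grip_width: 0.0358
grasp_force: 29.8
```

>>> jog_arm:
  motion:
    - [[0,0,0.01,0,0,0,1],[0,0,0.02,0,0,0,1],[0,0,0.03,0,0,0,1],[0,0,0.03,0,0,0,1]]

```text
time_s: 8.15
tool_pos: [0.5126, -0.2756, 0.0847]
tool_rot: [180.0, -0.0, 99.2]
force: [-0.3, -0.4, -1.0]
grip_width: 0.0358
grasp_force: 29.8
```

Contact is starting, so one more millimetre, then open, lift and look.

>>> jog_arm:
  motion:
    - [[0,0,0.005,0,0,0,1],[0,0,0.01,0,0,0,1],[0,0,0.01,0,0,0,1]]

```text
time_s: 8.45
tool_pos: [0.5125, -0.2756, 0.0836]
tool_rot: [180.0, -0.0, 99.2]
force: [0.9, -0.3, -1.8]
grip_width: 0.0363
grasp_force: 29.8
```

>>> jog_arm:
  motion:
    - [[0,0,0,0,0,0,0.5],[0,0,0,0,0,0,0.3],[0,0,0,0,0,0,0],[0,0,0,0,0,0,0],[0,0,0,0,0,0,0]]

```text
time_s: 8.95
tool_pos: [0.5125, -0.2757, 0.0837]
tool_rot: [180.0, 0.0, 99.2]
force: [-0.3, -1.2, -0.2]
grip_width: 0.0672
grasp_force: 0.0
```

>>> jog_arm:
  motion:
    - [[0,0,0,0,0,0,0],[0,0,-0.2,0,0,0,0],[0,0,-0.4,0,0,0,0],[0,0,-0.7,0,0,0,0],[0,0,-1,0,0,0,0]]

```text
time_s: 9.45
tool_pos: [0.5121, -0.2756, 0.1843]
tool_rot: [-180.0, -0.0, 99.2]
force: [0.7, 0.8, -0.4]
grip_width: 0.0867
grasp_force: 0.0
```

>>> jog_arm:
  motion:
    - [[0.3,0,-0.1,0,0,0,0],[0.6,0,-0.3,0,0,0,0],[0.95,0,-0.5,0,0,0,0],[0.95,0,-0.5,0,0,0,0],[0.95,0,-0.5,0,0,0,0]]

```text
time_s: 9.95
tool_pos: [0.4976, -0.1812, 0.2341]
tool_rot: [179.9, -0.0, 99.4]
force: [-1.0, -0.7, -0.5]
grip_width: 0.0868
grasp_force: 0.0
```

```bash
python3 - <<'E'
from h import *
o=env.get_obs();print(o['time_s'],o['tool_pos'],o['tool_rot'])
p,d,K,T=look('wrist'); save('w3',p); P=cloud(d,K,T); np.savez('w3.npz',p=p,d=d,K=K,T=T)
X=P[d>0]
m=(np.hypot(X[:,0]-.511,X[:,1]+.272)<.07)
for lo,hi in((.09,.14),(.1,.12)):
    Q=X[m&(X[:,2]>lo)&(X[:,2]<hi)];print(len(Q),Q.mean(0),cv2.minAreaRect(Q[:,:2].astype(np.float32)))
E
```

```text
9.95 [ 0.49763052 -0.1812159   0.2340531 ] [ 1.79899446e+02 -1.49430532e-02  9.93580927e+01]
1042 [ 0.50914309 -0.26003923  0.10635277] ((0.5097768902778625, -0.2719027101993561), (0.03592218831181526, 0.0662740170955658), 0.13479509949684143)
824 [ 0.50920804 -0.25974426  0.1084415 ] ((0.511020839214325, -0.2719898819923401), (0.026463203132152557, 0.06768228113651276), 8.942278861999512)
```

View pics/w3.png

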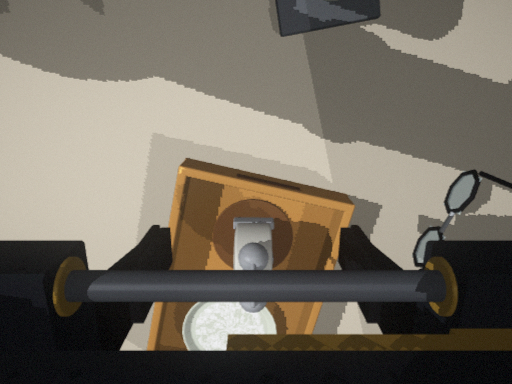

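The clock stands upright on the cork, with its bell at (253,257) and its foot at (253,220), centred at (0.511,-0.272). On to the mug.

>>> jog_arm:
  motion:
    - [[0.3,0.07,0,0,0,0,0],[0.6,0.13,0,0,0,0,0],[0.95,0.2,0,0,0,0,0]]

```text
time_s: 10.3
tool_pos: [0.5012, -0.0866, 0.2327]
tool_rot: [-179.9, 0.1, 98.9]
force: [0.6, -0.3, -0.6]
grip_width: 0.0871
grasp_force: 0.0
```

>>> jog_arm:
  motion:
    - [[0.3,0.07,0,0,0,0,0],[0.6,0.13,0,0,0,0,0],[0.95,0.2,0,0,0,0,0]]

```text
time_s: 10.6
tool_pos: [0.5062, 0.0107, 0.2326]
tool_rot: [-179.9, 0.1, 99.0]
force: [1.7, -0.2, 0.7]
grip_width: 0.0868
grasp_force: 0.0
```

>>> jog_arm:
  motion:
    - [[0.3,0.07,0,0,0,-0.03,0],[0.6,0.13,0,0,0,-0.06,0],[0.85,0.2,0,0,0,-0.076,0],[0.85,0.2,0,0,0,-0.076,0],[0.85,0.2,0,0,0,-0.076,0]]

```text
time_s: 11.1
tool_pos: [0.5126, 0.0983, 0.2328]
tool_rot: [-179.9, 0.1, 112.8]
force: [0.5, -0.3, 0.1]
grip_width: 0.0873
grasp_force: 0.0
```

```bash
python3 - <<'E'
from h import *
o=env.get_obs();print(o['time_s'],o['tool_pos'],o['tool_rot'])
p,d,K,T=look('wrist'); save('w4',p); P=cloud(d,K,T); np.savez('w4.npz',p=p,d=d,K=K,T=T)
X=P[d>0]
Q=X[(np.hypot(X[:,0]-.538,X[:,1]-.016)<.045)&(X[:,2]>.088)&(X[:,2]<.1)];print('rim',len(Q),Q.mean(0),cv2.minEnclosingCircle(Q[:,:2].astype(np.float32)))
r=np.hypot(X[:,0]-.538,X[:,1]-.016);Q=X[(r>.04)&(r<.066)&(X[:,2]>.03)&(X[:,2]<.085)];print('handle',len(Q),np.median(Q,0),Q.std(0),np.degrees(np.arctan2(np.median(Q[:,1])-.016,np.median(Q[:,0])-.538)))
E
```

```text
11.1 [0.51259865 0.09829548 0.23282571] [-1.79907281e+02  7.71216360e-02  1.12821990e+02]
rim 605 [0.53131507 0.03668989 0.09412495] ((0.5386042594909668, 0.0191891398280859), 0.03168320655822754)
handle 310 [0.51953282 0.06900943 0.08025275] [0.00379016 0.00685802 0.00571937] 109.20707722002511
```

View pics/w4.png

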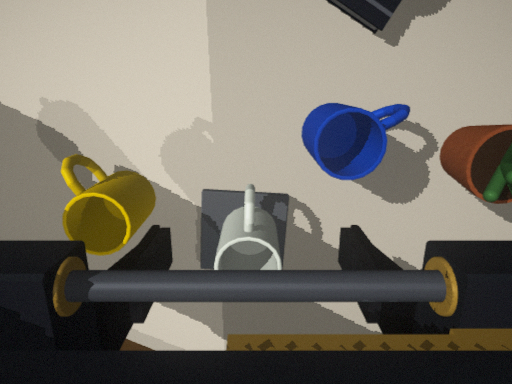

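The white mug is at (250,240) on the dark stone with its handle at (250,190). It is the white one: the yellow mug (105,210) and blue mug (345,140) are the look-alikes to leave. I'll move over the white mug.

>>> jog_arm:
  motion:
    - [[-0.28,-0.03,0.1,0,0,0,0],[-0.57,-0.05,0.3,0,0,0,0],[-0.85,-0.08,0.5,0,0,0,0],[-0.85,-0.08,0.7,0,0,0,0],[-0.85,-0.08,0.7,0,0,0,0]]

```text
time_s: 11.65
tool_pos: [0.5361, 0.0147, 0.1611]
tool_rot: [-179.7, -0.0, 112.6]
force: [-0.0, 0.9, -0.2]
grip_width: 0.0869
grasp_force: 0.0
```

```bash
python3 - <<'E'
from h import *
p,d,K,T=look('scene'); save('s5',cv2.resize(np.ascontiguousarray(p[110:220,180:340]),None,fx=4,fy=4))
o=env.get_obs();print(o['tool_pos'],o['tool_rot']); go(.538,.017,.063)
E
```

```text
[0.53709864 0.01604393 0.1626755 ] [-1.79844997e+02 -1.43647385e-02  1.12708825e+02]
shift [0.005 0.015 0.997] turn z 0.0
```

View pics/s5.png

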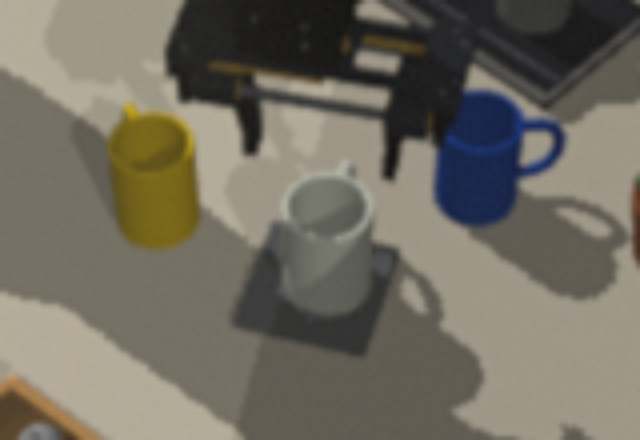

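The fingers, at (250,130) and (390,160), are centred over the white mug at (328,245). I'll descend.

>>> jog_arm:
  motion:
    - [[0,0.02,0.25,0,0,0,0],[0,0.02,0.5,0,0,0,0],[0,0.02,0.75,0,0,0,0],[0,0.02,0.98,0,0,0,0],[0,0.02,0.98,0,0,0,0]]

```text
time_s: 12.2
tool_pos: [0.5382, 0.0189, 0.064]
tool_rot: [-179.8, -0.1, 112.9]
force: [-0.0, -0.0, -0.5]
grip_width: 0.0868
grasp_force: 0.0
```

>>> jog_arm:
  motion:
    - [[0,0,0,0,0,0,0.2],[0,0,0,0,0,0,0.3],[0,0,0,0,0,0,0.6],[0,0,0,0,0,0,0.6],[0,0,0,0,0,0,0.6]]
  grip_force: 25

```text
time_s: 12.7
tool_pos: [0.5401, 0.0183, 0.0666]
tool_rot: [180.0, -0.0, 112.9]
force: [-2.5, -1.3, 5.9]
grip_width: 0.0619
grasp_force: 25.0
```

>>> jog_arm:
  motion:
    - [[0,0,0,0,0,0,0.6],[0,0,0,0,0,0,0.6]]

```text
time_s: 12.9
tool_pos: [0.54, 0.0183, 0.0666]
tool_rot: [180.0, -0.0, 112.9]
force: [-3.5, -0.7, 6.1]
grip_width: 0.0625
grasp_force: 25.0
```

```bash
python3 - <<'E'
from h import *
p,d,K,T=look('scene'); s,d2,K2,T2=look('side')
a=cv2.resize(np.ascontiguousarray(p[130:200,210:310]),(400,280)); b=cv2.resize(np.ascontiguousarray(s[140:220,200:300]),(400,320))[:280]
save('s6',np.hstack([a,b])); o=env.get_obs(); print(o['tool_pos'],o['force'],o['grip_width'],o['wrist_torque'])
E
```

```text
[0.54004633 0.01829406 0.06657709] [-2.99928051 -0.71713341  5.53500005] 0.0626177904179635 [-0.35646295  0.6741864   0.01398458]
```

View pics/s6.png

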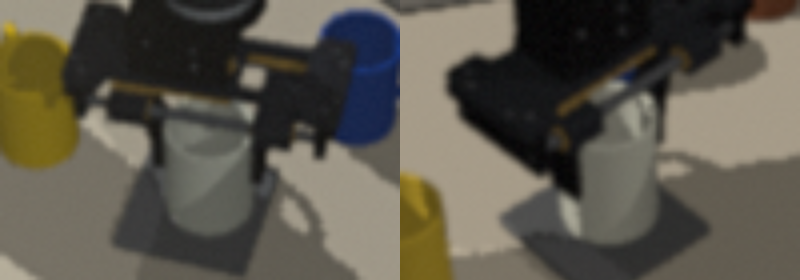

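Both fingers straddle the mug body around (205,150) left and (620,140) right. I'll lift and check.

>>> jog_arm:
  motion:
    - [[0,0,-0.05,0,0,0,0.6],[0,0,-0.15,0,0,0,0.6],[0,0,-0.3,0,0,0,0.6],[0,0,-0.5,0,0,0,0.6],[0,0,-0.5,0,0,0,0.6]]

```text
time_s: 13.5
tool_pos: [0.5424, 0.0187, 0.119]
tool_rot: [179.6, 0.1, 112.9]
force: [0.8, -0.2, -2.1]
grip_width: 0.0622
grasp_force: 25.0
```

>>> jog_arm:
  motion:
    - [[0,0,-0.2,0,0,0,0.6],[0,0,-0.4,0,0,0,0.6],[0,0,-0.6,0,0,0,0.6],[0,0,-0.8,0,0,0,0.6],[0,0,-0.8,0,0,0,0.6]]

```text
time_s: 14.0
tool_pos: [0.5417, 0.0187, 0.198]
tool_rot: [179.7, 0.0, 112.9]
force: [0.2, 0.5, -3.0]
grip_width: 0.0621
grasp_force: 25.0
```

```bash
python3 - <<'E'
from h import *
p,d,K,T=look('scene'); s,d2,K2,T2=look('side')
o=env.get_obs(); t=o['tool_pos']; print(t,o['force'],o['grip_width'],o['wrist_torque'])
for P,c in((cloud(d,K,T),p),(cloud(d2,K2,T2),s)):
    c=c.astype(int); m=(np.hypot(P[...,0]-t[0],P[...,1]-t[1])<.045)&(P[...,2]>t[2]-.075)&(P[...,2]<t[2]+.035)&(c.sum(2)>270)&(c.max(2)-c.min(2)<45)
    Q=P[m]; print(len(Q),np.percentile(Q[:,2],[1,5,95,99]),[np.median(Q[(Q[:,2]>a)&(Q[:,2]<a+.015)],0).round(4).tolist() for a in t[2]+np.array([-.05,-.035,-.02])])
a=cv2.resize(np.ascontiguousarray(p[100:190,200:310]),(400,328)); b=cv2.resize(np.ascontiguousarray(s[90:190,190:300]),(400,364))[:328]
save('s7',np.hstack([a,b]))
E
```

```text
[0.53967915 0.01863508 0.19501353] [ 0.30780978  0.67828295 -2.5720613 ] 0.062291682020110255 [-0.08118208  0.03246159 -0.00837553]
683 [0.14268803 0.14760586 0.22562704 0.22816006] [[0.5598, -0.0054, 0.1529], [0.5549, -0.0026, 0.1689], [0.5416, 0.0049, 0.1826]]
816 [0.14043995 0.14452367 0.2225885  0.22433779] [[0.5288, -0.0071, 0.1528], [0.5298, -0.0088, 0.1674], [0.5403, -0.0085, 0.1836]]
```

View pics/s7.png

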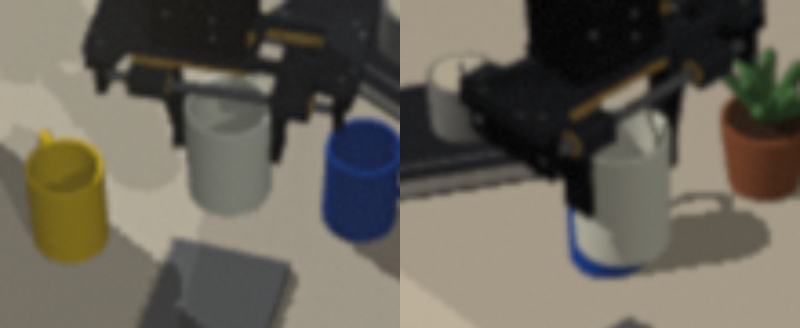

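The mug hangs upright and clear of the stone at (230,150), its underside near z=0.14. I'll carry it over to the saucer with extra height to clear the clock.

>>> jog_arm:
  motion:
    - [[-0.18,-0.1,-0.1,0,0,0.03,0.6],[-0.36,-0.2,-0.2,0,0,0.06,0.6],[-0.54,-0.3,-0.3,0,0,0.09,0.6],[-0.72,-0.4,-0.3,0,0,0.12,0.6],[-0.88,-0.48,-0.3,0,0,0.148,0.6]]

```text
time_s: 14.6
tool_pos: [0.529, -0.0823, 0.2241]
tool_rot: [-179.9, 0.0, 86.0]
force: [0.1, -0.3, -2.8]
grip_width: 0.0625
grasp_force: 25.0
```

>>> jog_arm:
  motion:
    - [[-0.19,0,0,0,0,0,0.6],[-0.38,0,0,0,0,0,0.6],[-0.57,0,0,0,0,0,0.6],[-0.76,0,0,0,0,0,0.6],[-0.95,0,0,0,0,0,0.6]]

```text
time_s: 15.1
tool_pos: [0.5227, -0.1764, 0.2237]
tool_rot: [-179.8, -0.0, 86.3]
force: [-0.5, -0.6, -1.7]
grip_width: 0.0622
grasp_force: 25.0
```

>>> jog_arm:
  motion:
    - [[-0.19,0,0,0,0,0,0.6],[-0.38,0,0,0,0,0,0.6],[-0.57,0,0,0,0,0,0.6],[-0.76,0,0,0,0,0,0.6],[-0.95,0,0,0,0,0,0.6]]

```text
time_s: 15.6
tool_pos: [0.5167, -0.271, 0.2235]
tool_rot: [-179.8, -0.0, 86.3]
force: [-0.1, -0.3, -2.6]
grip_width: 0.0624
grasp_force: 25.0
```

>>> jog_arm:
  motion:
    - [[-0.19,0,0,0,0,0,0.6],[-0.38,0,0,0,0,0,0.6],[-0.57,0,0,0,0,0,0.6],[-0.76,0,0,0,0,0,0.6],[-0.95,0,0,0,0,0,0.6]]

```text
time_s: 16.1
tool_pos: [0.5107, -0.3657, 0.2233]
tool_rot: [-179.8, -0.1, 86.3]
force: [0.4, 0.9, -2.2]
grip_width: 0.0625
grasp_force: 25.0
```

>>> jog_arm:
  motion:
    - [[0,0,0,0,0,0,0.6],[0,0,0,0,0,0,0.6],[0,0,0,0,0,0,0.6]]

```text
time_s: 16.4
tool_pos: [0.5116, -0.3641, 0.2245]
tool_rot: [-179.9, -0.1, 86.3]
force: [0.5, 0.1, -2.9]
grip_width: 0.0622
grasp_force: 25.0
```

```bash
python3 - <<'E'
from h import *
from scipy.optimize import least_squares
for n in('scene','side'):
    p,d,K,T=look(n);np.savez(n+'8.npz',p=p,d=d,K=K,T=T)
    P=cloud(d,K,T); c=p.astype(int)
    # saucer: light, low
    m=(np.hypot(P[...,0]-.502,P[...,1]+.402)<.075)&(P[...,2]>.011)&(P[...,2]<.03)&(c[...,0]-c[...,2]<40)
    Q=P[m]; print(n,'saucer',len(Q),cv2.minEnclosingCircle(Q[:,:2].astype(np.float32)) if len(Q)>5 else '', np.percentile(Q[:,:2],[1,99],0).tolist())
    m=(np.hypot(P[...,0]-.5325,P[...,1]-.01)<.085)&(P[...,2]>.0045)&(P[...,2]<.016)
    Q=P[m]; print(n,'stone',len(Q),cv2.minAreaRect(Q[:,:2].astype(np.float32)),Q.mean(0))
o=env.get_obs();print(o['tool_pos'],o['tool_rot'],o['force'],o['grip_width']); go(.5015,-.402,.16,86)
E
```

```text
scene saucer 1440 ((0.5002638101577759, -0.40358608961105347), 0.05999214947223663) [[0.44539373643667973, -0.45880868730755275], [0.5557016611637083, -0.3477135820581136]]
scene stone 952 ((0.5304039716720581, 0.00663352757692337), (0.1542104035615921, 0.14358171820640564), 38.334251403808594) [0.53437957 0.00924628 0.00946114]
side saucer 2566 ((0.5009810328483582, -0.40358293056488037), 0.060038093477487564) [[0.44510068074976233, -0.4581083618642396], [0.556503001257797, -0.3490401940657147]]
side stone 1077 ((0.5324480533599854, 0.009983249008655548), (0.10282959043979645, 0.10420059412717819), 19.228290557861328) [0.53052874 0.00732656 0.0088731 ]
[ 0.51188579 -0.36415574  0.22506581] [-1.79984980e+02 -6.73726344e-02  8.63676442e+01] [ 0.12210648  0.15806911 -2.41417104] 0.0625038665516982
shift [-0.385 -0.08   0.65 ] turn z 0.002
```

>>> jog_arm:
  motion:
    - [[-0.15,-0.03,0,0,0,0,0.6],[-0.3,-0.06,0,0,0,0,0.6],[-0.4,-0.09,0.2,0,0,0,0.6],[-0.4,-0.09,0.4,0,0,0,0.6],[-0.4,-0.09,0.6,0,0,0,0.6]]

```text
time_s: 17.0
tool_pos: [0.5001, -0.4045, 0.165]
tool_rot: [180.0, -0.0, 86.3]
force: [0.2, 0.1, -2.6]
grip_width: 0.0621
grasp_force: 25.0
```

>>> jog_arm:
  motion:
    - [[0,0,0.2,0,0,0,0.6],[0,0,0.4,0,0,0,0.6],[0,0,0.6,0,0,0,0.6],[0,0,0.8,0,0,0,0.6],[0,0,0.85,0,0,0,0.6]]

```text
time_s: 17.5
tool_pos: [0.4993, -0.4026, 0.0781]
tool_rot: [-179.8, -0.2, 86.4]
force: [-0.4, -0.4, -2.0]
grip_width: 0.0622
grasp_force: 25.0
```

>>> jog_arm:
  motion:
    - [[0,0,0.02,0,0,0,0.6],[0,0,0.04,0,0,0,0.6],[0,0,0.04,0,0,0,0.6],[0,0,0.04,0,0,0,0.6]]

```text
time_s: 17.9
tool_pos: [0.5003, -0.4053, 0.0775]
tool_rot: [179.9, 0.0, 86.3]
force: [-0.1, -0.4, -3.2]
grip_width: 0.0619
grasp_force: 25.0
```

>>> jog_arm:
  motion:
    - [[0.015,0,0.02,0,0,0,0.6],[0.015,0,0.04,0,0,0,0.6],[0.015,0,0.055,0,0,0,0.6],[0.015,0,0.055,0,0,0,0.6]]

```text
time_s: 18.3
tool_pos: [0.4999, -0.4033, 0.0708]
tool_rot: [-180.0, -0.0, 86.3]
force: [-0.4, -0.5, -3.1]
grip_width: 0.0622
grasp_force: 25.0
```

>>> jog_arm:
  motion:
    - [[0,0,0.005,0,0,0,0.6],[0,0,0.01,0,0,0,0.6],[0,0,0.01,0,0,0,0.6]]

```text
time_s: 18.6
tool_pos: [0.4998, -0.4035, 0.0706]
tool_rot: [180.0, -0.0, 86.3]
force: [-1.8, 1.6, 2.5]
grip_width: 0.0619
grasp_force: 25.0
```

Touching. Release and rise.

>>> jog_arm:
  motion:
    - [[0,0,0,0,0,0,0.25],[0,0,0,0,0,0,0.15],[0,0,0,0,0,0,0],[0,0,0,0,0,0,0],[0,0,0,0,0,0,0]]

```text
time_s: 19.1
tool_pos: [0.4999, -0.4034, 0.07]
tool_rot: [180.0, 0.0, 86.3]
force: [-0.3, -0.5, -0.2]
grip_width: 0.0848
grasp_force: 0.0
```

>>> jog_arm:
  motion:
    - [[0,0,-0.1,0,0,0,0],[0,0,-0.3,0,0,0,0],[0,0,-0.5,0,0,0,0],[0,0,-0.7,0,0,0,0],[0,0,-1,0,0,0,0]]

```text
time_s: 19.6
tool_pos: [0.4993, -0.4029, 0.1705]
tool_rot: [-179.9, -0.1, 86.3]
force: [0.3, 0.4, 0.2]
grip_width: 0.0869
grasp_force: 0.0
```

>>> jog_arm:
  motion:
    - [[0.3,0,-0.2,0,0,0,0],[0.6,0,-0.4,0,0,0,0],[1,0,-0.6,0,0,0,0],[1,0,-0.6,0,0,0,0],[1,0,-0.6,0,0,0,0]]

```text
time_s: 20.1
tool_pos: [0.5073, -0.3027, 0.2312]
tool_rot: [179.9, -0.0, 86.4]
force: [-1.7, -1.3, 0.3]
grip_width: 0.0871
grasp_force: 0.0
```

```bash
python3 - <<'E'
from h import *
from scipy.optimize import least_squares
o=env.get_obs();print(o['time_s'],o['tool_pos'],o['tool_rot'])
for n in('scene','side','wrist'):
    p,d,K,T=look(n);np.savez(n+'9.npz',p=p,d=d,K=K,T=T); P=cloud(d,K,T)
    if n=='wrist': save('w9',p)
    X=P[d>0]
    for lo,hi in((.03,.09),(.092,.104)):
        Q=X[(np.hypot(X[:,0]-.5,X[:,1]+.4035)<.038)&(X[:,2]>lo)&(X[:,2]<hi)][:,:2]
        if len(Q)>20:
            f=least_squares(lambda q:np.hypot(Q[:,0]-q[0],Q[:,1]-q[1])-q[2],[.5,-.4035,.032],loss='soft_l1',f_scale=.002); print(n,lo,len(Q),f.x.round(4),cv2.minEnclosingCircle(Q.astype(np.float32)))
E
```

```text
20.1 [ 0.50727758 -0.30272732  0.23120755] [ 1.79869697e+02 -1.04475402e-02  8.64273952e+01]
scene 0.03 608 [ 0.5005 -0.404   0.0299] ((0.5007084012031555, -0.4009086489677429), 0.035074569284915924)
scene 0.092 171 [ 0.4998 -0.4037  0.0298] ((0.4985363483428955, -0.40118369460105896), 0.03459203615784645)
side 0.03 944 [ 0.4977 -0.4053  0.0298] ((0.4986990690231323, -0.4015991687774658), 0.03571600094437599)
side 0.092 295 [ 0.4982 -0.4045  0.0298] ((0.4982818365097046, -0.40329253673553467), 0.03257802128791809)
wrist 0.03 1302 [ 0.5001 -0.4013  0.03  ] ((0.4992339015007019, -0.3986968994140625), 0.03332781046628952)
wrist 0.092 836 [ 0.5    -0.4021  0.0298] ((0.4997885227203369, -0.4032098948955536), 0.032366104423999786)
```

View pics/w9.png

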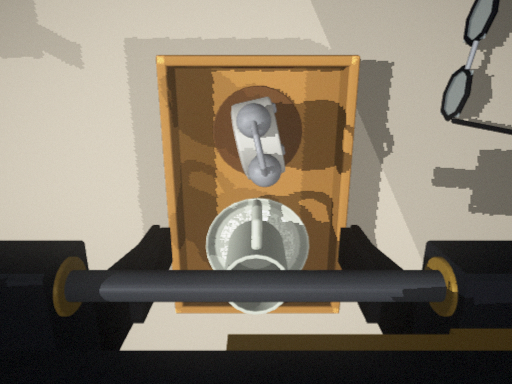

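The wrist view shows the mug upright on the saucer (rim ~(256,285), handle (256,215)), centred within about 1 mm, and the clock upright on the cork at (258,145). Next the candle.

>>> jog_arm:
  motion:
    - [[0.33,-0.02,0,0,0,0,0],[0.66,-0.04,0,0,0,0,0],[1,-0.06,0,0,0,0,0]]

```text
time_s: 20.55
tool_pos: [0.5059, -0.2045, 0.2294]
tool_rot: [-179.9, 0.1, 86.0]
force: [0.9, 0.1, -0.4]
grip_width: 0.0874
grasp_force: 0.0
```

>>> jog_arm:
  motion:
    - [[0.33,-0.02,0,0,0,0,0],[0.66,-0.04,0,0,0,0,0],[1,-0.06,0,0,0,0,0]]

```text
time_s: 20.85
tool_pos: [0.5068, -0.1039, 0.2296]
tool_rot: [-180.0, 0.0, 86.1]
force: [-0.2, 0.0, 0.1]
grip_width: 0.0873
grasp_force: 0.0
```

>>> jog_arm:
  motion:
    - [[0.33,-0.02,0,0,0,0,0],[0.66,-0.04,0,0,0,0,0],[1,-0.06,0,0,0,0,0]]

```text
time_s: 21.15
tool_pos: [0.5078, -0.0037, 0.2296]
tool_rot: [-180.0, 0.0, 86.1]
force: [0.5, 0.5, -0.8]
grip_width: 0.0872
grasp_force: 0.0
```

>>> jog_arm:
  motion:
    - [[0.33,-0.02,0,0,0,0,0],[0.66,-0.04,0,0,0,0,0],[1,-0.06,0,0,0,0,0]]

```text
time_s: 21.45
tool_pos: [0.5086, 0.0964, 0.2295]
tool_rot: [-180.0, 0.1, 86.1]
force: [0.5, 0.5, -0.7]
grip_width: 0.0872
grasp_force: 0.0
```

>>> jog_arm:
  motion:
    - [[0.33,-0.02,0,0,0,0,0],[0.66,-0.04,0,0,0,0,0],[1,-0.06,0,0,0,0,0]]

```text
time_s: 21.75
tool_pos: [0.5096, 0.1965, 0.2294]
tool_rot: [-180.0, 0.1, 86.1]
force: [1.1, -0.2, -0.2]
grip_width: 0.087
grasp_force: 0.0
```

>>> jog_arm:
  motion:
    - [[0.33,-0.02,0,0,0,0,0],[0.66,-0.04,0,0,0,0,0],[1,-0.06,0,0,0,0,0]]

```text
time_s: 22.05
tool_pos: [0.5105, 0.2968, 0.2292]
tool_rot: [-180.0, 0.1, 86.1]
force: [1.7, 0.0, -0.4]
grip_width: 0.0871
grasp_force: 0.0
```

>>> jog_arm:
  motion:
    - [[0.33,-0.02,0,0,0,0,0],[0.66,-0.04,0,0,0,0,0],[1,-0.06,0,0,0,0,0],[1,-0.06,0,0,0,0,0],[1,-0.06,0,0,0,0,0]]

```text
time_s: 22.55
tool_pos: [0.5107, 0.3967, 0.2286]
tool_rot: [-180.0, 0.2, 86.2]
force: [0.5, -1.4, 0.5]
grip_width: 0.087
grasp_force: 0.0
```

```bash
python3 - <<'E'
from h import *
from scipy.optimize import least_squares
o=env.get_obs();print(o['time_s'],o['tool_pos'],o['tool_rot'])
for n in('wrist','scene','side'):
    p,d,K,T=look(n);np.savez(n+'10.npz',p=p,d=d,K=K,T=T); P=cloud(d,K,T); X=P[d>0]
    for lo,hi in((.03,.065),(.068,.075)):
        Q=X[(np.hypot(X[:,0]-.5145,X[:,1]-.3365)<.04)&(X[:,2]>lo)&(X[:,2]<hi)][:,:2]
        if len(Q)>20:
            f=least_squares(lambda q:np.hypot(Q[:,0]-q[0],Q[:,1]-q[1])-q[2],[.5145,.3365,.03],loss='soft_l1',f_scale=.002); print(n,lo,len(Q),f.x.round(4),cv2.minEnclosingCircle(Q.astype(np.float32)))
    Q=X[(np.hypot(X[:,0]-.488,X[:,1]-.341)<.14)&(X[:,2]>.016)&(X[:,2]<.028)]
    print('book',len(Q),cv2.minAreaRect(Q[:,:2].astype(np.float32)))
go(.5145,.3365,.15)
E
```

```text
22.55 [0.51071292 0.39669565 0.22857605] [-1.79959116e+02  1.59258914e-01  8.62224389e+01]
wrist 0.03 558 [0.5161 0.3371 0.0297] ((0.5158646702766418, 0.34197503328323364), 0.02961616776883602)
wrist 0.068 2744 [0.5161 0.3385 0.021 ] ((0.5158618688583374, 0.337220162153244), 0.03017108142375946)
book 15244 ((0.48935842514038086, 0.3422878384590149), (0.13091282546520233, 0.19060543179512024), 82.00125122070312)
scene 0.03 149 [0.5153 0.3364 0.0289] ((0.5174484848976135, 0.3317117989063263), 0.03017817996442318)
scene 0.068 169 [0.5152 0.3351 0.0219] ((0.5157900452613831, 0.3347766399383545), 0.03168514743447304)
book 1268 ((0.48749229311943054, 0.3414027690887451), (0.13822722434997559, 0.1946442425251007), 81.2589111328125)
side 0.03 185 [0.5142 0.3368 0.0295] ((0.5129722952842712, 0.3311063349246979), 0.030030574649572372)
side 0.068 177 [0.5136 0.3344 0.0212] ((0.51494961977005, 0.33466941118240356), 0.031319376081228256)
book 1340 ((0.4876309037208557, 0.34128737449645996), (0.1364702731370926, 0.19059114158153534), 82.21195220947266)
shift [-0.583  0.072  0.799] turn z 0.0
```

>>> jog_arm:
  motion:
    - [[-0.3,0.04,0.2,0,0,0,0],[-0.58,0.08,0.4,0,0,0,0],[-0.58,0.08,0.6,0,0,0,0],[-0.58,0.08,0.8,0,0,0,0],[-0.58,0.08,0.8,0,0,0,0]]

```text
time_s: 23.2
tool_pos: [0.5131, 0.3364, 0.1476]
tool_rot: [-179.8, 0.2, 86.1]
force: [-0.4, 0.0, -0.5]
grip_width: 0.0871
grasp_force: 0.0
```

>>> jog_arm:
  motion:
    - [[0,0,0,0,0,0,0],[0,0,0,0,0,0,0]]

```text
time_s: 23.4
tool_pos: [0.5152, 0.3393, 0.1516]
tool_rot: [179.9, -0.1, 86.2]
force: [-0.8, 0.5, -0.3]
grip_width: 0.0867
grasp_force: 0.0
```

```bash
python3 - <<'E'
from h import *
o=env.get_obs();print(o['tool_pos'],o['tool_rot']); go(.5155,.337,.050)
E
```

```text
[0.51517007 0.33931344 0.15160825] [ 1.79899386e+02 -8.78036140e-02  8.62376698e+01]
shift [-0.024  0.003  1.016] turn z 0.0
```

>>> jog_arm:
  motion:
    - [[-0.02,0,0.25,0,0,0,0],[-0.02,0,0.5,0,0,0,0],[-0.02,0,0.75,0,0,0,0],[-0.02,0,0.95,0,0,0,0],[-0.02,0,1,0,0,0,0]]

```text
time_s: 23.9
tool_pos: [0.5133, 0.3368, 0.0488]
tool_rot: [-179.9, 0.1, 86.3]
force: [-0.5, -0.3, 0.2]
grip_width: 0.0871
grasp_force: 0.0
```

>>> jog_arm:
  motion:
    - [[0,0,0,0,0,0,0.2],[0,0,0,0,0,0,0.3],[0,0,0,0,0,0,0.6],[0,0,0,0,0,0,0.6],[0,0,0,0,0,0,0.6]]
  grip_force: 25

```text
time_s: 24.4
tool_pos: [0.5151, 0.3377, 0.0513]
tool_rot: [179.9, -0.1, 86.3]
force: [0.2, -0.4, 3.3]
grip_width: 0.0596
grasp_force: 25.0
```

>>> jog_arm:
  motion:
    - [[0,0,0,0,0,0,0.6],[0,0,0,0,0,0,0.6]]

```text
time_s: 24.6
tool_pos: [0.5151, 0.3377, 0.0512]
tool_rot: [179.9, -0.1, 86.3]
force: [0.7, -0.2, 5.5]
grip_width: 0.0595
grasp_force: 25.0
```

>>> jog_arm:
  motion:
    - [[0,0,-0.1,0,0,0,0.6],[0,0,-0.3,0,0,0,0.6],[0,0,-0.5,0,0,0,0.6],[0,0,-0.7,0,0,0,0.6],[0,0,-0.9,0,0,0,0.6]]

```text
time_s: 25.1
tool_pos: [0.5132, 0.3368, 0.1403]
tool_rot: [-179.9, 0.1, 86.3]
force: [-0.2, -0.0, -2.6]
grip_width: 0.0596
grasp_force: 25.0
```

>>> jog_arm:
  motion:
    - [[-0.2,0.03,-0.15,0,0,0,0.6],[-0.4,0.05,-0.3,0,0,0,0.6],[-0.6,0.07,-0.5,0,0,0,0.6],[-0.8,0.1,-0.5,0,0,0,0.6],[-1,0.12,-0.5,0,0,0,0.6]]

```text
time_s: 25.6
tool_pos: [0.5193, 0.2353, 0.1896]
tool_rot: [-180.0, 0.0, 86.3]
force: [0.1, -0.2, -2.8]
grip_width: 0.0595
grasp_force: 25.0
```

>>> jog_arm:
  motion:
    - [[-0.2,0.03,0,0,0,0,0.6],[-0.4,0.05,0,0,0,0,0.6],[-0.6,0.07,0,0,0,0,0.6],[-0.8,0.1,0,0,0,0,0.6],[-1,0.12,0,0,0,0,0.6]]

```text
time_s: 26.1
tool_pos: [0.5246, 0.1342, 0.1893]
tool_rot: [-179.9, 0.0, 86.3]
force: [0.6, -0.6, -1.6]
grip_width: 0.0593
grasp_force: 25.0
```

>>> jog_arm:
  motion:
    - [[-0.25,0.03,0,0,0,0,0.6],[-0.5,0.06,0,0,0,0,0.6],[-0.75,0.1,0,0,0,0,0.6],[-0.75,0.1,0,0,0,0,0.6],[-0.75,0.1,0,0,0,0,0.6]]

```text
time_s: 26.6
tool_pos: [0.5297, 0.0595, 0.1895]
tool_rot: [-179.9, -0.0, 86.2]
force: [-0.3, -0.1, -2.2]
grip_width: 0.0598
grasp_force: 25.0
```

```bash
python3 - <<'E'
from h import *
o=env.get_obs();print(o['tool_pos'],o['tool_rot'],o['force'])
for n in('wrist','scene','side'):
    p,d,K,T=look(n);np.savez(n+'11.npz',p=p,d=d,K=K,T=T); P=cloud(d,K,T)
    h=p.astype(int); m=(d>0)&(np.hypot(P[...,0]-.5325,P[...,1]-.01)<.08)&(P[...,2]>.0035)&(P[...,2]<.017)&(h.sum(2)<330)
    Q=P[m]; print(n,'stone',len(Q)); 
    if len(Q)>50: print(cv2.minAreaRect(Q[:,:2].astype(np.float32)),np.median(Q[:,2]))
o=env.get_obs();print(o['tool_pos']); go(.5325,.010,.1)
E
```

```text
[0.5297331  0.05949406 0.18953114] [-1.79946880e+02 -1.19092035e-02  8.61542528e+01] [-0.32335889 -0.11753565 -2.17084747]
wrist stone 2514
((0.5321845412254333, 0.016789142042398453), (0.09920071065425873, 0.09046757966279984), 19.37974739074707) 0.010543773346172514
scene stone 945
((0.5302109718322754, -0.005310721695423126), (0.13399294018745422, 0.12764105200767517), 20.957887649536133) 0.009413703404285378
side stone 1075
((0.5315592288970947, 0.009594656527042389), (0.10210992395877838, 0.10155678540468216), 18.524883270263672) 0.009022363930773603
[0.52983583 0.06159428 0.18968671]
shift [-0.513  0.06   0.897] turn z 0.0
```

>>> jog_arm:
  motion:
    - [[-0.17,0.02,0,0,0,0,0.6],[-0.34,0.04,0.15,0,0,0,0.6],[-0.51,0.06,0.4,0,0,0,0.6],[-0.51,0.06,0.65,0,0,0,0.6],[-0.51,0.06,0.9,0,0,0,0.6]]

```text
time_s: 27.25
tool_pos: [0.5329, 0.0098, 0.0992]
tool_rot: [180.0, -0.0, 86.3]
force: [-0.5, 0.3, -1.7]
grip_width: 0.0595
grasp_force: 25.0
```

>>> jog_arm:
  motion:
    - [[0,0,0.15,0,0,0,0.6],[0,0,0.3,0,0,0,0.6],[0,0,0.45,0,0,0,0.6],[0,0,0.52,0,0,0,0.6],[0,0,0.52,0,0,0,0.6]]

```text
time_s: 27.75
tool_pos: [0.5323, 0.0094, 0.0472]
tool_rot: [-179.9, 0.0, 86.3]
force: [0.2, 0.3, -2.2]
grip_width: 0.0594
grasp_force: 25.0
```

>>> jog_arm:
  motion:
    - [[0,0,0.01,0,0,0,0.6],[0,0,0.02,0,0,0,0.6],[0,0,0.02,0,0,0,0.6],[0,0,0.02,0,0,0,0.6]]

```text
time_s: 28.15
tool_pos: [0.5332, 0.0094, 0.0465]
tool_rot: [180.0, -0.0, 86.3]
force: [-0.1, -0.2, -2.6]
grip_width: 0.0596
grasp_force: 25.0
```

>>> jog_arm:
  motion:
    - [[0.01,-0.01,0.02,0,0,0,0.6],[0.01,-0.01,0.04,0,0,0,0.6],[0.01,-0.01,0.06,0,0,0,0.6],[0.01,-0.01,0.06,0,0,0,0.6]]

```text
time_s: 28.55
tool_pos: [0.5316, 0.0104, 0.0396]
tool_rot: [-180.0, 0.0, 86.3]
force: [0.2, 0.2, -2.2]
grip_width: 0.0597
grasp_force: 25.0
```

>>> jog_arm:
  motion:
    - [[0,0,0.005,0,0,0,0.6],[0,0,0.01,0,0,0,0.6],[0,0,0.01,0,0,0,0.6]]

```text
time_s: 28.85
tool_pos: [0.5319, 0.0103, 0.0393]
tool_rot: [-180.0, -0.0, 86.3]
force: [-2.4, 0.1, -0.3]
grip_width: 0.0597
grasp_force: 25.0
```

>>> jog_arm:
  motion:
    - [[0,0,0.003,0,0,0,0.25],[0,0,0.003,0,0,0,0.15],[0,0,0.003,0,0,0,0],[0,0,0.003,0,0,0,0],[0,0,0.003,0,0,0,0]]

```text
time_s: 29.35
tool_pos: [0.532, 0.0104, 0.0388]
tool_rot: [180.0, -0.0, 86.3]
force: [-0.7, -0.2, -0.3]
grip_width: 0.0849
grasp_force: 0.0
```

>>> jog_arm:
  motion:
    - [[0,0,-0.1,0,0,0,0],[0,0,-0.3,0,0,0,0],[0,0,-0.5,0,0,0,0],[0,0,-0.7,0,0,0,0],[0,0,-1,0,0,0,0]]

```text
time_s: 29.85
tool_pos: [0.531, 0.0102, 0.1393]
tool_rot: [-179.9, 0.0, 86.3]
force: [0.1, 0.5, -0.4]
grip_width: 0.0866
grasp_force: 0.0
```

>>> jog_arm:
  motion:
    - [[-0.2,0,-0.3,0,0,0,0],[-0.4,0,-0.6,0,0,0,0],[-0.65,0,-0.85,0,0,0,0],[-0.9,0,-0.85,0,0,0,0]]

```text
time_s: 30.25
tool_pos: [0.5282, -0.0807, 0.2284]
tool_rot: [179.6, -0.1, 86.3]
force: [1.1, -0.3, -0.0]
grip_width: 0.0869
grasp_force: 0.0
```

>>> jog_arm:
  motion:
    - [[-0.3,-0.02,0,0,0,0,0],[-0.6,-0.03,0,0,0,0,0],[-0.95,-0.05,0,0,0,0,0]]

```text
time_s: 30.55
tool_pos: [0.5149, -0.1744, 0.2246]
tool_rot: [179.9, -0.1, 86.3]
force: [0.0, -0.4, -0.4]
grip_width: 0.0871
grasp_force: 0.0
```

>>> jog_arm:
  motion:
    - [[-0.3,0,0,0,0,-0.03,0],[-0.6,0,0,0,0,-0.06,0],[-0.95,0,0,0,0,-0.072,0],[-0.95,0,0,0,0,-0.072,0],[-0.95,0,0,0,0,-0.072,0]]

```text
time_s: 31.05
tool_pos: [0.5082, -0.2696, 0.2242]
tool_rot: [180.0, -0.0, 99.1]
force: [0.1, 0.4, -0.4]
grip_width: 0.0872
grasp_force: 0.0
```

>>> jog_arm:
  motion:
    - [[0,0,0,0,0,0,0],[0,0,0,0,0,0,0]]

```text
time_s: 31.25
tool_pos: [0.5092, -0.2671, 0.2238]
tool_rot: [180.0, -0.1, 99.4]
force: [0.6, 0.2, -0.1]
grip_width: 0.0873
grasp_force: 0.0
```

```bash
python3 - <<'E'
from h import *
from scipy.optimize import least_squares
o=env.get_obs();print(o['time_s'],o['tool_pos'],o['tool_rot'])
go(.511,-.272,.176,99.1)
for n in('scene','side'):
    p,d,K,T=look(n);np.savez(n+'12.npz',p=p,d=d,K=K,T=T); P=cloud(d,K,T); X=P[d>0]
    for lo,hi in((.018,.053),(.056,.063)):
        Q=X[(np.hypot(X[:,0]-.532,X[:,1]-.01)<.04)&(X[:,2]>lo)&(X[:,2]<hi)][:,:2]
        if len(Q)>20:
            f=least_squares(lambda q:np.hypot(Q[:,0]-q[0],Q[:,1]-q[1])-q[2],[.532,.01,.03],loss='soft_l1',f_scale=.002); print(n,lo,len(Q),f.x.round(4),cv2.minEnclosingCircle(Q.astype(np.float32)))
E
```

```text
31.25 [ 0.50924431 -0.26705122  0.2238455 ] [ 1.79973481e+02 -5.36884031e-02  9.93575172e+01]
shift [-0.052  0.009  0.478] turn z 0.001
scene 0.018 154 [0.5308 0.0094 0.0293] ((0.5347874164581299, 0.004591179080307484), 0.02920221909880638)
scene 0.056 236 [0.5312 0.0085 0.0212] ((0.5314463973045349, 0.009017995558679104), 0.03158619627356529)
side 0.056 129 [0.5314 0.0206 0.0148] ((0.5296454429626465, 0.0203971266746521), 0.02530352957546711)
```

>>> jog_arm:
  motion:
    - [[-0.05,0.01,0.15,0,0,0,0],[-0.05,0.01,0.3,0,0,0,0],[-0.05,0.01,0.5,0,0,0,0],[-0.05,0.01,0.5,0,0,0,0]]

```text
time_s: 31.75
tool_pos: [0.5082, -0.2722, 0.1698]
tool_rot: [-179.7, -0.2, 99.2]
force: [-0.5, 1.5, -0.1]
grip_width: 0.0867
grasp_force: 0.0
```

>>> jog_arm:
  motion:
    - [[0,0,0.25,0,0,0,0],[0,0,0.5,0,0,0,0],[0,0,0.75,0,0,0,0],[0,0,0.92,0,0,0,0],[0,0,0.94,0,0,0,0]]

```text
time_s: 32.25
tool_pos: [0.509, -0.2728, 0.0776]
tool_rot: [-179.8, -0.1, 99.2]
force: [-0.4, -0.2, -0.1]
grip_width: 0.0874
grasp_force: 0.0
```

>>> jog_arm:
  motion:
    - [[0,0,0,0,0,0,0],[0,0,0,0,0,0,0]]

```text
time_s: 32.45
tool_pos: [0.5113, -0.2741, 0.081]
tool_rot: [179.9, 0.1, 99.2]
force: [1.1, 0.6, -0.8]
grip_width: 0.0872
grasp_force: 0.0
```

>>> jog_arm:
  motion:
    - [[0,0,0,0,0,0,0.3],[0,0,0,0,0,0,0.5],[0,0,0,0,0,0,0.8],[0,0,0,0,0,0,0.8],[0,0,0,0,0,0,0.8]]
  grip_force: 20

```text
time_s: 32.95
tool_pos: [0.5105, -0.2735, 0.0798]
tool_rot: [180.0, -0.0, 99.2]
force: [-0.3, 0.0, 0.0]
grip_width: 0.0549
grasp_force: 0.0
```

>>> jog_arm:
  motion:
    - [[0,0,0,0,0,0,1],[0,0,0,0,0,0,1],[0,0,0,0,0,0,1],[0,0,0,0,0,0,1]]
  grip_force: 30

```text
time_s: 33.35
tool_pos: [0.5106, -0.2734, 0.0797]
tool_rot: [180.0, 0.0, 99.2]
force: [0.1, 0.1, -0.8]
grip_width: 0.0361
grasp_force: 29.9
```

>>> jog_arm:
  motion:
    - [[0,0,-0.1,0,0,0,1],[0,0,-0.3,0,0,0,1],[0,0,-0.5,0,0,0,1],[0,0,-0.7,0,0,0,1],[0,0,-0.95,0,0,0,1]]

```text
time_s: 33.85
tool_pos: [0.5097, -0.2732, 0.1753]
tool_rot: [-179.9, -0.0, 99.2]
force: [0.6, 0.8, -2.3]
grip_width: 0.0358
grasp_force: 29.9
```

>>> jog_arm:
  motion:
    - [[0.15,0.02,-0.15,0,0,0.02,1],[0.35,0.04,-0.3,0,0,0.04,1],[0.55,0.07,-0.45,0,0,0.06,1],[0.75,0.1,-0.5,0,0,0.08,1],[0.95,0.12,-0.5,0,0,0.094,1]]

```text
time_s: 34.35
tool_pos: [0.5074, -0.1774, 0.2262]
tool_rot: [179.9, -0.0, 82.1]
force: [0.1, -0.3, -1.6]
grip_width: 0.0356
grasp_force: 29.9
```

>>> jog_arm:
  motion:
    - [[0.2,-0.03,0,0,0,0,1],[0.4,-0.06,0,0,0,0,1],[0.6,-0.1,0,0,0,0,1],[0.8,-0.13,0,0,0,0,1],[0.99,-0.16,0,0,0,0,1]]

```text
time_s: 34.85
tool_pos: [0.504, -0.077, 0.2251]
tool_rot: [-180.0, -0.0, 82.3]
force: [0.0, -0.0, -1.5]
grip_width: 0.036
grasp_force: 29.9
```

>>> jog_arm:
  motion:
    - [[0.2,-0.03,0,0,0,0,1],[0.4,-0.06,0,0,0,0,1],[0.6,-0.1,0,0,0,0,1],[0.8,-0.13,0,0,0,0,1],[0.99,-0.16,0,0,0,0,1]]

```text
time_s: 35.35
tool_pos: [0.5015, 0.0232, 0.2251]
tool_rot: [-180.0, -0.0, 82.3]
force: [0.6, 0.3, -1.2]
grip_width: 0.0363
grasp_force: 29.9
```

>>> jog_arm:
  motion:
    - [[0.2,-0.03,0,0,0,0,1],[0.4,-0.06,0,0,0,0,1],[0.6,-0.1,0,0,0,0,1],[0.8,-0.13,0,0,0,0,1],[0.99,-0.16,0,0,0,0,1]]

```text
time_s: 35.85
tool_pos: [0.499, 0.1234, 0.2251]
tool_rot: [-180.0, -0.0, 82.3]
force: [-0.5, -0.5, -1.5]
grip_width: 0.0356
grasp_force: 29.9
```

>>> jog_arm:
  motion:
    - [[0.2,-0.03,0,0,0,0,1],[0.4,-0.06,0,0,0,0,1],[0.6,-0.1,0,0,0,0,1],[0.8,-0.13,0,0,0,0,1],[0.99,-0.16,0,0,0,0,1]]

```text
time_s: 36.35
tool_pos: [0.4966, 0.2242, 0.225]
tool_rot: [180.0, -0.0, 82.3]
force: [0.4, -0.5, -1.7]
grip_width: 0.0361
grasp_force: 29.9
```

>>> jog_arm:
  motion:
    - [[0.25,-0.03,0,0,0,0,1],[0.5,-0.06,0,0,0,0,1],[0.75,-0.1,0,0,0,0,1],[0.99,-0.16,0,0,0,0,1],[0.99,-0.16,0,0,0,0,1]]

```text
time_s: 36.85
tool_pos: [0.4921, 0.3287, 0.2242]
tool_rot: [-179.9, -0.1, 82.7]
force: [0.2, -0.1, -2.7]
grip_width: 0.036
grasp_force: 29.9
```

>>> jog_arm:
  motion:
    - [[0,0,0,0,0,0,1],[0,0,0,0,0,0,1],[0,0,0,0,0,0,1]]

```text
time_s: 37.15
tool_pos: [0.4946, 0.3223, 0.2249]
tool_rot: [180.0, 0.0, 82.2]
force: [-0.0, 0.6, -2.6]
grip_width: 0.0359
grasp_force: 29.9
```

```bash
python3 - <<'E'
from h import *
o=env.get_obs();print(o['time_s'],o['tool_pos'],o['tool_rot']); go(.4885,.3405,.13,82)
E
```

```text
37.15 [0.49458342 0.32225356 0.22494292] [1.79982276e+02 1.03746660e-02 8.21957643e+01]
shift [ 0.173 -0.085  0.949] turn z 0.001
```

>>> jog_arm:
  motion:
    - [[0.09,-0.04,0,0,0,0,1],[0.17,-0.085,0.2,0,0,0,1],[0.17,-0.085,0.45,0,0,0,1],[0.17,-0.085,0.7,0,0,0,1],[0.17,-0.085,0.95,0,0,0,1]]

```text
time_s: 37.65
tool_pos: [0.4877, 0.3421, 0.1291]
tool_rot: [180.0, -0.1, 82.3]
force: [-0.3, -0.1, -3.3]
grip_width: 0.0357
grasp_force: 29.9
```

>>> jog_arm:
  motion:
    - [[0,0,0.1,0,0,0,1],[0,0,0.2,0,0,0,1],[0,0,0.3,0,0,0,1],[0,0,0.33,0,0,0,1],[0,0,0.33,0,0,0,1]]

```text
time_s: 38.15
tool_pos: [0.488, 0.3415, 0.0968]
tool_rot: [180.0, -0.0, 82.3]
force: [0.5, -1.1, -1.9]
grip_width: 0.036
grasp_force: 29.9
```

>>> jog_arm:
  motion:
    - [[0,0,0,0,0,0,1],[0,0,0,0,0,0,1],[0,0,0,0,0,0,1]]

```text
time_s: 38.45
tool_pos: [0.4882, 0.3417, 0.0974]
tool_rot: [180.0, -0.1, 82.3]
force: [-0.0, -0.2, -2.7]
grip_width: 0.036
grasp_force: 29.9
```

Expected contact is at TCP z≈0.0917. Easing down.

>>> jog_arm:
  motion:
    - [[0,0,0.02,0,0,0,1],[0,0,0.035,0,0,0,1],[0,0,0.05,0,0,0,1],[0,0,0.05,0,0,0,1]]

```text
time_s: 38.85
tool_pos: [0.4879, 0.3414, 0.0917]
tool_rot: [-180.0, 0.0, 82.3]
force: [0.3, 0.0, -1.4]
grip_width: 0.0354
grasp_force: 29.9
```

>>> jog_arm:
  motion:
    - [[0,0,0.005,0,0,0,1],[0,0,0.01,0,0,0,1],[0,0,0.01,0,0,0,1]]

```text
time_s: 39.15
tool_pos: [0.488, 0.3415, 0.0916]
tool_rot: [-180.0, -0.0, 82.3]
force: [-2.1, -1.2, 4.7]
grip_width: 0.0358
grasp_force: 29.9
```

Contact. Release, rise, back off and check.

>>> jog_arm:
  motion:
    - [[0,0,0,0,0,0,0.5],[0,0,0,0,0,0,0.3],[0,0,0,0,0,0,0],[0,0,0,0,0,0,0],[0,0,0,0,0,0,0]]

```text
time_s: 39.65
tool_pos: [0.4879, 0.3415, 0.0907]
tool_rot: [180.0, 0.0, 82.3]
force: [-0.2, -0.5, -0.8]
grip_width: 0.0675
grasp_force: 0.0
```

>>> jog_arm:
  motion:
    - [[0,0,0,0,0,0,0],[0,0,-0.2,0,0,0,0],[0,0,-0.4,0,0,0,0],[0,0,-0.7,0,0,0,0],[0,0,-1,0,0,0,0]]

```text
time_s: 40.15
tool_pos: [0.4877, 0.3412, 0.1914]
tool_rot: [-180.0, 0.0, 82.3]
force: [0.3, 0.8, 0.0]
grip_width: 0.0867
grasp_force: 0.0
```

>>> jog_arm:
  motion:
    - [[0.3,0,-0.3,0,0,0,0],[0.6,0,-0.5,0,0,0,0],[0.9,0,-0.5,0,0,0,0],[0.9,0,-0.5,0,0,0,0],[0.9,0,-0.5,0,0,0,0]]

```text
time_s: 40.65
tool_pos: [0.4996, 0.4307, 0.24]
tool_rot: [-180.0, 0.1, 82.4]
force: [-0.2, -1.4, -0.3]
grip_width: 0.087
grasp_force: 0.0
```

>>> jog_arm:
  motion:
    - [[0,0,0,0,0,0,0],[0,0,0,0,0,0,0],[0,0,0,0,0,0,0]]

```text
time_s: 40.95
tool_pos: [0.5003, 0.4295, 0.2409]
tool_rot: [180.0, -0.0, 82.2]
force: [0.5, -0.7, 0.4]
grip_width: 0.0871
grasp_force: 0.0
```

```bash
python3 - <<'E'
from h import *
o=env.get_obs();print(o['time_s'],o['tool_pos'],o['force'],o['grip_width'])
for n in('wrist','scene','side'):
    p,d,K,T=look(n); P=cloud(d,K,T); X=P[d>0]
    if n=='scene': S=cv2.resize(p,(800,600)); save('end',S)
    Q=X[(np.hypot(X[:,0]-.488,X[:,1]-.342)<.06)&(X[:,2]>.1)&(X[:,2]<.15)];print(n,'clock',len(Q),cv2.minAreaRect(Q[:,:2].astype(np.float32)),Q[:,2].max())
    Q=X[(np.hypot(X[:,0]-.488,X[:,1]-.341)<.14)&(X[:,2]>.016)&(X[:,2]<.028)]; print('book',cv2.minAreaRect(Q[:,:2].astype(np.float32)))
E
```

```text
40.95 [0.50027185 0.429542   0.24093272] [ 0.47658769 -0.65437887  0.37393297] 0.08710151334416473
wrist clock 1154 ((0.4875243306159973, 0.3429626226425171), (0.06670689582824707, 0.035787805914878845), 76.10761260986328) 0.1383103972824153
book ((0.4906814694404602, 0.35258957743644714), (0.11053762584924698, 0.19051003456115723), 82.04511260986328)
scene clock 182 ((0.48961302638053894, 0.33667126297950745), (0.06787857413291931, 0.03280605375766754), 78.20402526855469) 0.13831270370873272
book ((0.48752281069755554, 0.342481791973114), (0.13700321316719055, 0.19433338940143585), 82.13373565673828)
side clock 160 ((0.4854445457458496, 0.3355279266834259), (0.03521541878581047, 0.06269701570272446), 3.285871982574463) 0.1373640467476046
book ((0.48724591732025146, 0.3411317765712738), (0.1400953084230423, 0.18975837528705597), 82.18741607666016)
```

View pics/end.png

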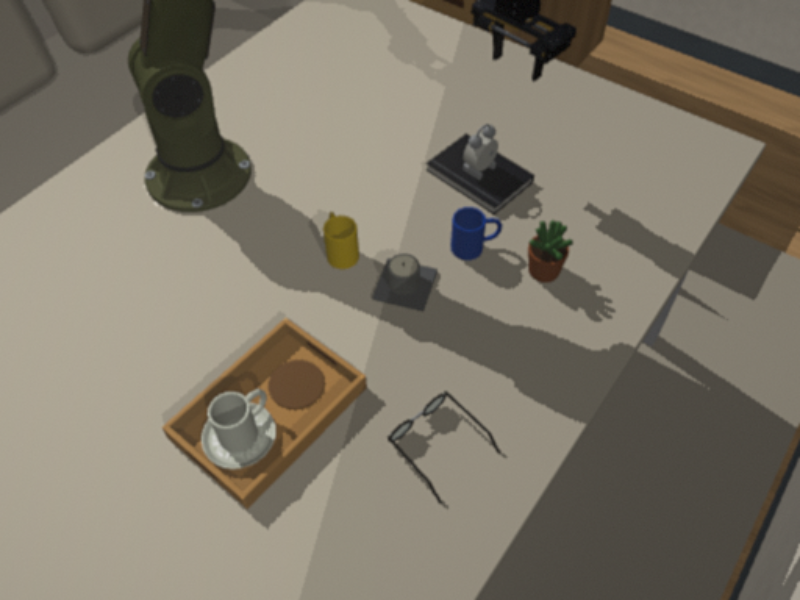

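The final view shows the mug on the saucer (237,425), the candle on the stone (405,275) and the clock upright on the book (481,155), with the cork empty and everything else untouched. Handing in.

```bash
python3 -c "
from cell import env
print(env.sign_off())"
```

```text
the job is handed in; nothing more can be done
None
```

The mug is on the saucer, the candle on the stone coaster and the clock on the book, each upright and centred to within a few millimetres; the gripper is clear of everything and the job was handed in after about 41 s of robot time.

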